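# Stack a post frame under the ioniser bar

## Task

Lift the empty four-post carrier frame by its orange grip straight off the pile of green panels, without dragging the panels, and stack it on the loaded frame that stands under the white ioniser bar: all four corner posts fully home in its corner sockets. Lower it in gently rather than dropping it, do not knock the bar or its stand, do not shove the lower frame out of its place, and leave everything else on the bench where it is.

Things in the scene. Friction and masses are not known exactly. Their poses are not given: they have to be found in the camera images.
- frame: Empty upper carrier frame, 0.4 kg, 174 x 134 x 108 mm high: aluminium rim, black 34 mm square corner blocks (z 56 to 70 mm), four steel posts at x +-70, y +-50 mm, orange grip blade. Stands on its post tips on the upper panel. Origin: centre of the post pattern at the height of the post tips; x along its long side, z up. A half turn makes no difference.
- grip (a point): Middle of the orange grip blade of the upper frame, 92 mm above the frame's origin; axes as the frame's. Blade: 36 mm long along x, 14 mm thick along y, flat upright sides, z 70 to 108 mm of the frame, on a spine equally thin. Pinch it across its thickness (along y), at any lean in the frame's x-z plane.
- post (a point): Tip of one corner post of the upper frame, at 70, 50, 0 mm in that frame; the other three are alike. Spigot 12 mm across and 16 mm long (lowest 5 mm tapered to 7 mm across), above it a column 22 mm across, whose lower face is the shoulder that comes to rest on the socket block.
- base: Loaded lower frame, 0.9 kg, 174 x 134 x 26 mm high, loose on the gantry's stage, with a green circuit board. Origin: centre of its underside; x along its long side, z up. With the upper frame home, its origin stands 10 mm above this one, in line with it seen from above, long sides parallel.
- socket (a point): Centre of the mouth of one socket of the lower frame, at 70, 50, 26 mm in that frame; the others are alike at x +-70, y +-50 mm. Black block 34 mm square, 26 mm high, with a square through hole 15 mm wide, its mouth chamfered by 3 mm.
- gantry: Ioniser gantry, fixed. Origin: on the bench below the middle of the lower frame's place; open side towards its own -x (roughly to the robot's left), z up. Steel stage 6 mm thick, x -95 to 105, y +-135 mm. Two grey posts at y +-122.5 mm (20 mm thick, x -8 to 37 mm, 205 mm high), a white bar between them. The upper frame is slid in from -x below the bar, then lowered.
- bar (a point): Middle of the lower edge of the white bar on its open (-x) side: -8, 0, 170 mm in the gantry's frame; the bar measures x -8 to 37, z 170 to 205 mm and spans both posts, so a gripper held upright over the lower frame would strike it: lean it back to -x by about 40 degrees. With the upper frame home, its blade's top is 124 mm above the bench.
- panel_top: Upper bare green panel of the pile, 220 x 160 x 6 mm, about 0.3 kg, loose; the upper frame stands on it. Origin: centre of its underside, z up.
- panel_low: Lower bare dark-green panel of the pile, same size, loose on the bench, askew beneath the upper one. Origin: centre of its underside, z up.
- driver: Bystander: screwdriver 170 mm long lying on the bench between pile and gantry.
- bottle: Bystander: white bottle, 52 mm across, 130 mm high, with red cap, at the back.
- mouse: Bystander: black computer mouse 100 x 60 x 26 mm, in front of the robot.
- parts_tray: Bystander: grey divided tray 140 x 100 x 40 mm at the side.

How it is judged:
On the way, in this order (a step that is already met when the one before it is completed fails the run):
1. the upper frame has been lifted clear of the pile (its post tips more than 20 mm above the upper panel) (z of frame in the frame of panel_top above 0.026 m), for 0.1 s.
2. the upper frame is home on the lower one, all four posts socketed (horizontal distance between frame and base below 0.006 m and z of frame in the frame of base below 0.013 m and angle between the x axis of frame and the x axis of base, either way round below 0.05 rad and angle between frame's own z axis and vertical below 0.03 rad), for 0.2 s.
At the end, for the whole second after the job is handed in: Upper frame home on the lower: origins within 6 mm horizontally, under 13 mm apart in height (10 when seated), long sides parallel within 0.05 rad, both level within 0.03 rad, at rest (below 0.02 m/s); lower frame within 25 mm and each panel within 20 mm of where it started (all of step 2 and angle between base's own z axis and vertical below 0.03 rad and linear speed of frame below 0.02 m/s and distance of base from where it was at the start of the episode below 0.025 m and distance of each of panel_top, panel_low from where it was at the start of the episode below 0.02 m); the robot touches nothing.
It fails at once if a panel of the pile dragged more than 20 mm (distance of any of panel_top, panel_low from where it was at the start of the episode above 0.02 m).
It fails at once if the lower frame shoved more than 25 mm (distance of base from where it was at the start of the episode above 0.025 m).
It fails at once if the gantry struck by the robot or the carried frame with more than 10 N (contact force between any of the arm, the fingers, frame and gantry above 10 N).
It fails at once if the upper frame dropped onto the lower one (faster than 0.35 m/s within 40 mm of its seat) (horizontal distance between frame and base below 0.03 m and z of frame in the frame of base below 0.05 m and linear speed of frame above 0.35 m/s).
It fails at once if a bystander moved more than 30 mm (distance of any of driver, bottle, mouse, parts_tray from where it was at the start of the episode above 0.03 m).
It also fails if it takes over 50 s, if anything falls off the work surface, if the arm or the gripper's body presses on something with over 40 N, if the wrist force passes 120 N, or if a joint passes its speed limit or range.

## Robot

A 6-joint arm with a two-finger parallel gripper is mounted at the origin on the work surface. World frame = base frame: x ahead of the robot, y to its left, z up, the work surface at z = 0. Lengths are in m, angles in rad, forces in N, time in s.
With the tool pointing down it reaches from about 0.275 to 0.725 m from the base axis. Payload 15.9 kg.
Tool frame: the origin (TCP) lies midway between the tips of the shut fingers; the grasp point (between the pads) lies 19 mm behind it; z points along the fingers, y is the direction in which the jaws open and shut (so a half turn about z gives the same grasp; the last joint's range is limited). The gripper opens to 85 mm and grips with 20 to 120 N. Pads are 22 mm wide; open, the fingers measure 114 mm over their backs; the gripper's body (76 mm by 85 mm) begins 54 mm behind the grasp point. The pads swing forward as they close: fully open they stand 13 mm farther back than shut.
Start: joints at [1.26, 0.213, -0.034, 1.323, 0, 1.571], TCP at [0.153, 0.476, 0.231] pointing down, gripper open.
Joint ranges: [-2.98, 2.98], [-0.74, 1.72], [-1.14, 1.35], [-2.1, 2.04], [-1.57, 1.44], [-3.14, 3.14]. Speed limits (rad/s): [1.89, 1.89, 2.39, 2.57, 3.14, 3.14].

## Interface

Orientations are given as [roll, pitch, yaw] about the fixed x, y, z axes, in that order (R = Rz(yaw) Ry(pitch) Rx(roll)).
In Python, from cell import env gives the robot as it stands.
- The arm moves only by the shell command python3 -m handwheel 'ROWS' [FORCE]. ROWS is JSON, a list of rows, each a list of 3 entries, a list of its own where there are three numbers: the shift along the tool's x, y, z in cm, then the turn, a rotation vector about the tool's x, y, z in degrees, then the closure, from -1 (fully open) to 1 (shut). In form: [[[dx, dy, dz], [wx, wy, wz], gripper], ...]. A call has 1 to 5 rows; each row is the pose to reach, as a shift and turn from the pose measured when the call began, along the tool's axes at that moment; what a row does not reach only later rows make up. A row lasts 1/8 s, in which the tool goes at most 62.5 mm and 10.7 degrees, less where a joint would pass 70% of its speed; a pose out of reach is approached as far as the arm can. A call with a gripper value outside its range is refused whole. The fingers move at their own pace and stop on an object; FORCE is the grip in N (left out, the last holds). Time passes only in rows, so rows that repeat a pose let the fingers close. It gives the time, the measured TCP pose, the force and the opening at its end, in the units of the state.
- env.get_state(): the state, without advancing time (a new reading comes with each control period).
- env.snapshot(name): name is "scene" or "side" or "wrist"; returns a dict with "pixels" (400x640x3 uint8, red, green, blue), "fovy" (degrees; the focal length in pixels is half the picture's height over the tangent of half this angle, whatever the lens; pixels are square), "cx", "cy" (the principal point, pixels), "rvec" (rotation vector, rad) and "tvec" (3), from world to camera coordinates, as OpenCV has them. Camera axes: x right, y down, z forward; pixel columns grow to the right and rows downward; lengths in m; the calibration is good to about 2 mm. The wrist camera is an equidistant fisheye: a pixel r from the principal point sees the ray r / f radians off the axis. A picture is of the moment at which its call begins. There is no depth.
- env.sign_off(): hands the job in, once; it reports no verdict.
The state is a dict: "clock": time; "joint_positions": joint angles; "joint_vel": joint speeds; "tau": joint torques, N m; "ee_pos": TCP position; "eef_rot": TCP orientation; "force": force on the tool from outside, world axes, zero at the start; "torque": the same for the moment, N m; "finger_gap": finger opening in m.
Only numpy, scipy, OpenCV 4.12 (cv2) and the standard library are available. Lean on these libraries where they do the work, as an engineer would, in place of code of your own. Each camera call takes 0.05 s, during which the arm holds its last target.

## Working session

There is one attempt and no reset: what is moved stays moved. The work goes in short steps, Python scripts to look and compute and a shell command to move; the robot and the scene stay as the last step left them, time stands still between calls to the robot, and variables do not carry over. Pictures are saved under pics/ and viewed, and the job is handed in when it is done.

```bash
ls; mkdir -p pics; cat > h.py <<'E'
import numpy as np, cv2
from scipy.spatial.transform import Rotation as R
def load(n): return dict(np.load(n+'.npz'))
def snap(env,cam,name):
    s=env.snapshot(cam); np.savez(name+'.npz',**s); cv2.imwrite('pics/'+name+'.png',cv2.cvtColor(np.asarray(s['pixels'],np.uint8),cv2.COLOR_RGB2BGR)); return s
def ray(s,u,v,fish=False):
    f=200/np.tan(np.radians(float(s['fovy']))/2)
    x=(u-float(s['cx']));y=(v-float(s['cy']))
    if fish:
        r=np.hypot(x,y); th=r/f; k=np.sin(th)/max(r,1e-9); d=np.array([x*k,y*k,np.cos(th)])
    else: d=np.array([x/f,y/f,1])
    Rm=cv2.Rodrigues(np.asarray(s['rvec'],float))[0]; t=np.asarray(s['tvec'],float).ravel()
    return -Rm.T@t, (Rm.T@d)/np.linalg.norm(d)
def onz(s,u,v,z,fish=False):
    o,d=ray(s,u,v,fish); return o+d*(z-o[2])/d[2]
def tri(*rs):
    A=np.zeros((3,3));b=np.zeros(3)
    for o,d in rs:
        P=np.eye(3)-np.outer(d,d);A+=P;b+=P@o
    p=np.linalg.solve(A,b); return p,[np.linalg.norm((np.eye(3)-np.outer(d,d))@(p-o)) for o,d in rs]
def proj(s,p,fish=False):
    f=200/np.tan(np.radians(float(s['fovy']))/2)
    Rm=cv2.Rodrigues(np.asarray(s['rvec'],float))[0]; c=Rm@np.asarray(p)+np.asarray(s['tvec'],float).ravel()
    if fish:
        r=np.hypot(c[0],c[1]); th=np.arctan2(r,c[2]); return c[:2]/r*th*f+[float(s['cx']),float(s['cy'])]
    return c[:2]/c[2]*f+[float(s['cx']),float(s['cy'])]
E
python3 - <<'E'
from cell import env
from h import *
print(env.get_state())
for c in ['scene','side','wrist']:
    s=snap(env,c,c+'0'); print(c,s['fovy'],s['cx'],s['cy'],ray(s,320,200,c=='wrist'))
E
```

```text
pics
{'clock': 0.0, 'joint_positions': array([ 1.25998404e+00,  2.13356454e-01, -3.50789855e-02,  1.32347303e+00,
        2.90306003e-05,  1.57077770e+00]), 'joint_vel': array([-1.09862632e-04,  5.73248389e-06, -1.43190598e-04, -3.83009372e-04,
       -4.45815778e-04, -2.84077592e-04]), 'tau': array([-1.03867038e-03, -6.86159635e+01,  4.87117767e+01,  1.74858270e-02,
       -7.74512341e-05, -2.30314822e-05]), 'ee_pos': array([0.15280367, 0.47572283, 0.23080811]), 'eef_rot': array([-3.14048052e+00, -2.90513027e-05,  2.83079897e+00]), 'force': array([-0.77158541,  0.34593947, -0.159487  ]), 'torque': array([-0.01522046,  0.02817431, -0.01182162]), 'finger_gap': 0.0851722906816646}
scene 49.82192492910137 324.9554300068833 195.4642722701942 (array([0.96822456, 0.90430554, 0.81334174]), array([-0.3501545 , -0.70595151, -0.61564949]))
side 45.71994546567657 316.09953056542787 199.50637104137593 (array([0.47789713, 1.21718131, 1.30631234]), array([ 0.0400064 , -0.68130219, -0.73090821]))
wrist 65.70646984690485 316.5978845689602 202.51752850956998 (array([0.08433011, 0.49881307, 0.37366832]), array([ 0.26813754, -0.07538549, -0.96042662]))
```

View pics/scene0.png

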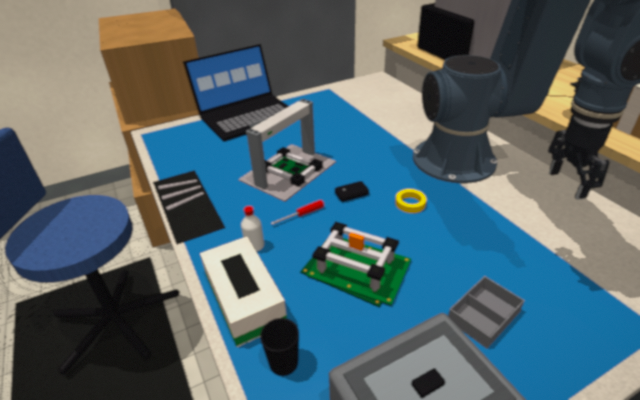

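View pics/side0.png

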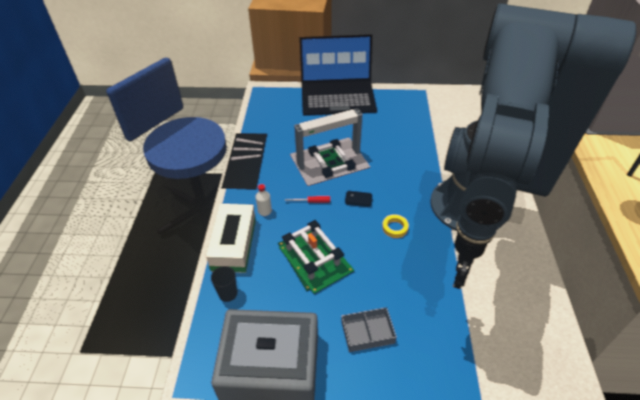

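View pics/wrist0.png

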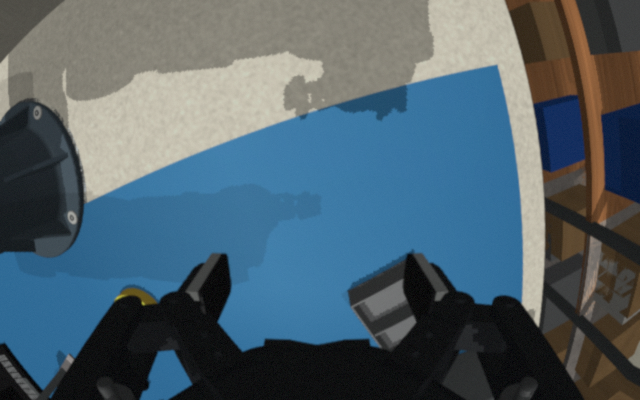

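The scene view shows the pile at about (357,262), the orange blade at (356,241), the gantry at (288,150) and the screwdriver at (300,213). The side view shows the blade at (312,240) and the gantry at (332,145). The wrist view doesn't show the pile yet.

```bash
python3 - <<'E'
from h import *
a=load('scene0');b=load('side0')
for n,p,q in [('blade',(356,241),(312,240)),('driver',(312,207),(320,199)),('mouse',(351,191),(358,199)),('boardcentre',(292,165),(334,158))]:
    print(n,*[np.round(x,4) for x in tri(ray(a,*p),ray(b,*q))])
for nm,s in (('scene0',a),('side0',b)):
    im=cv2.imread('pics/'+nm+'.png')
    for k,(u,v,w,h) in {'pile':((290,210,130,100) if nm=='scene0' else (270,210,100,85)),'gan':((230,95,120,105) if nm=='scene0' else (280,100,100,85))}.items():
        cv2.imwrite(f'pics/{nm}_{k}.png',cv2.resize(im[v:v+h,u:u+w],None,fx=6 if nm=='scene0' else 6.5,fy=6 if nm=='scene0' else 6.5,interpolation=cv2.INTER_CUBIC)[:600,:800])
    hsv=cv2.cvtColor(im,cv2.COLOR_BGR2HSV)
    m=cv2.inRange(hsv,(5,150,120),(18,255,255)); 
    n,l,st,c=cv2.connectedComponentsWithStats(m); print(nm,[(st[i].tolist(),c[i].round(1)) for i in range(1,n) if st[i][4]>10])
E
```

```text
blade [0.5612 0.269  0.0986] [0. 0.]
driver [0.5492 0.0053 0.0127] [0.0008 0.0008]
mouse [ 0.4076 -0.0049  0.0103] [0.0024 0.0024]
boardcentre [ 0.5042 -0.2308  0.01  ] [0.0026 0.0026]
scene0 [([101, 10, 92, 41, 2556], array([142.3,  29.4])), ([112, 87, 85, 45, 427], array([143.6, 117.8])), ([131, 158, 20, 40, 232], array([137.4, 183.3])), ([349, 233, 15, 17, 195], array([355.9, 240.9]))]
side0 [([256, 0, 8, 4, 15], array([259.1,   0.9])), ([256, 0, 71, 13, 666], array([296.9,   5.5])), ([309, 233, 8, 14, 70], array([312.3, 239.8]))]
```

```bash
ls pics
```

```text
scene0.png
scene0_gan.png
scene0_pile.png
side0.png
side0_gan.png
side0_pile.png
wrist0.png
```

View pics/side0_pile.png

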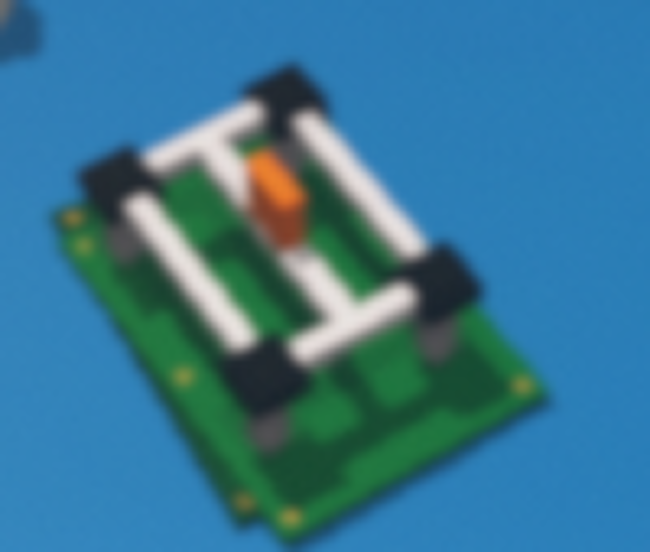

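View pics/scene0_gan.png

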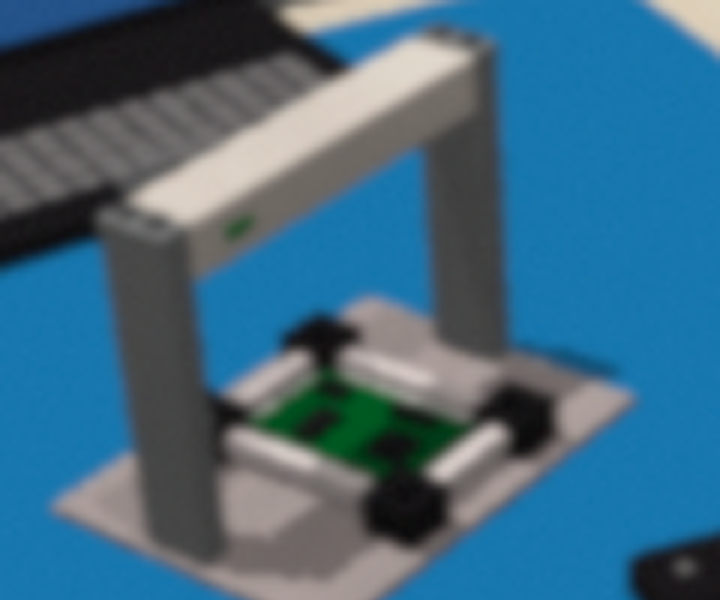

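View pics/side0_gan.png

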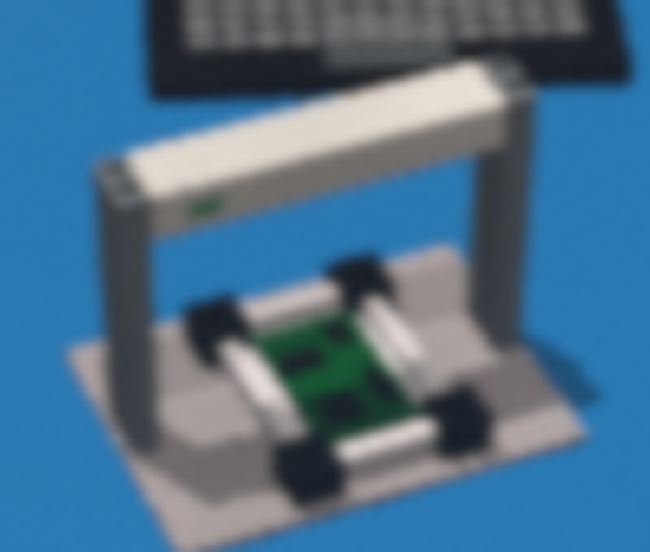

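View pics/scene0_pile.png

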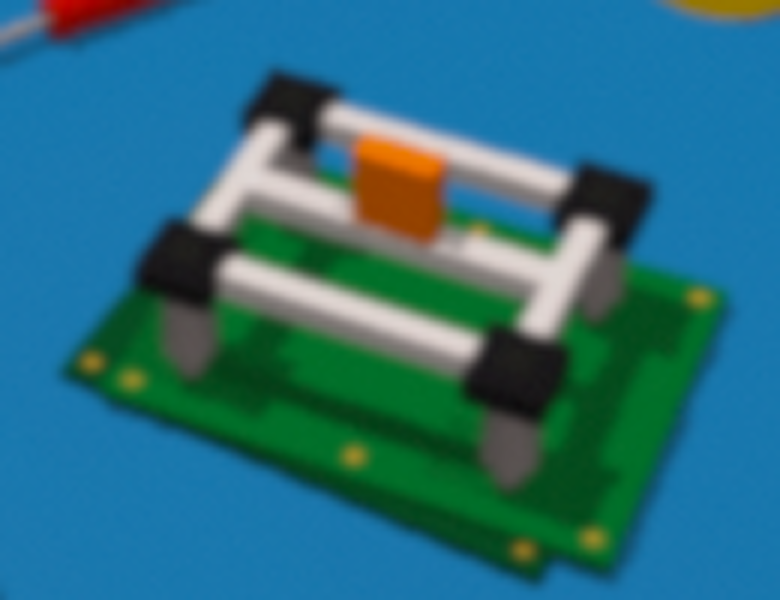

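```bash
python3 - <<'E'
from h import *
a=load('scene0');b=load('side0')
def go(s,sc,o,pts,z):
    P=np.array([onz(s,o[0]+p[0]/sc,o[1]+p[1]/sc,z)[:2] for p in pts]); print(P.round(4).tolist(),P.mean(0).round(4))
    for i,j in ((0,1),(1,2),(2,3),(3,0)):
        d=P[j]-P[i]; print('  ',np.linalg.norm(d).round(4),np.degrees(np.arctan2(d[1],d[0])).round(1))
go(b,6.5,(270,210),[(288,85),(122,170),(268,360),(440,265)],.082)
go(a,6,(290,210),[(297,90),(192,245),(520,350),(610,185)],.082)
go(b,6.5,(280,100),[(360,275),(217,315),(310,460),(460,410)],.032)
go(a,6,(230,95),[(320,330),(213,400),(405,490),(515,400)],.032)
# gantry bar ends, front(open,+y) upper edge z .205
print(onz(b,280+150/6.5,100+207/6.5,.205),onz(b,280+508/6.5,100+115/6.5,.205))
print(onz(a,230+190/6,95+235/6,.205),onz(a,230+480/6,95+75/6,.205))
E
```

```text
[[0.5589, 0.1833], [0.6399, 0.2432], [0.5586, 0.3566], [0.4773, 0.2962]] [0.5587 0.2698]
   0.1008 36.5
   0.1396 125.6
   0.1013 -143.4
   0.1393 -54.1
[[0.5574, 0.1827], [0.6401, 0.2429], [0.558, 0.3542], [0.4758, 0.2967]] [0.5578 0.2691]
   0.1023 36.0
   0.1383 126.4
   0.1003 -145.0
   0.1402 -54.4
[[0.5, -0.2999], [0.5888, -0.2577], [0.5253, -0.1276], [0.4357, -0.1753]] [ 0.5125 -0.2151]
   0.0983 25.4
   0.1448 116.0
   0.1015 -152.0
   0.1402 -62.7
[[0.503, -0.3054], [0.585, -0.2673], [0.5298, -0.1338], [0.4394, -0.182]] [ 0.5143 -0.2221]
   0.0905 24.9
   0.1444 112.5
   0.1024 -151.9
   0.1388 -62.7
[ 0.61702008 -0.14883141  0.205     ] [ 0.41478371 -0.24074971  0.205     ]
[ 0.62460386 -0.14924688  0.205     ] [ 0.4276772  -0.23137791  0.205     ]
```

```bash
cat >> h.py <<'E'
def leanR(hdg,lean):
    # tool z leans towards heading hdg (deg) by lean deg from straight down; tool x on the underside
    h=np.array([np.cos(np.radians(hdg)),np.sin(np.radians(hdg)),0]); l=np.radians(lean); k=np.array([0,0,1.])
    z=np.sin(l)*h-np.cos(l)*k; x=-np.cos(l)*h-np.sin(l)*k
    return np.c_[x,np.cross(z,x),z]
def cur(env):
    s=env.get_state(); return s,np.asarray(s['ee_pos']),R.from_euler('xyz',s['eef_rot']).as_matrix()
def rel(env,pos,Rt):
    s,p,Rc=cur(env); print('t',round(s['clock'],2),'pos',p.round(4),'q',np.round(s['joint_positions'],2),'F',np.round(s['force'],1),'gap',round(s['finger_gap'],4))
    print('shift cm',np.round(Rc.T@(np.asarray(pos)-p)*100,2),'turn deg',np.round(np.degrees(R.from_matrix(Rc.T@Rt).as_rotvec()),2))
E
python3 - <<'E'
from h import *
from cell import env
rel(env,[.51,.335,.28],leanR(-54,0))
E
```

```text
t 0.15 pos [0.1528 0.4758 0.2309] q [ 1.26  0.21 -0.03  1.32 -0.    1.57] F [-0.2 -0.3 -0.7] gap 0.0851
shift cm [-38.31  -2.49  -4.9 ] turn deg [-4.000e-02  2.000e-02  3.619e+01]
```

```bash
python3 -m handwheel '[[[-6,-0.4,-2],[0,0,7],-1],[[-12,-0.8,-4],[0,0,14],-1],[[-18,-1.2,-4.9],[0,0,21],-1],[[-24,-1.6,-4.9],[0,0,28],-1],[[-30,-2,-4.9],[0,0,36],-1]]'; python3 - <<'E'
from h import *
from cell import env
rel(env,[.51,.335,.28],leanR(-54,0))
E
```

```text
clock: 0.78
ee_pos: [0.4341, 0.364, 0.2799]
eef_rot: [-3.141, 0.0, 2.198]
force: [-0.1, 1.4, -0.0]
finger_gap: 0.0851
t 0.78 pos [0.4341 0.364  0.2799] q [ 0.7   0.36  0.28  1.5  -0.    1.64] F [-0.1  1.4 -0. ] gap 0.0851
shift cm [-6.8   4.44 -0.01] turn deg [-0.03  0.02 -0.06]
```

```bash
python3 -m handwheel '[[[-4,2.4,0],[0,0,0],-1],[[-6.8,4.4,0],[0,0,0],-1],[[-6.8,4.4,0],[0,0,0],-1]]'; python3 - <<'E'
from h import *
from cell import env
snap(env,'wrist','w1')
rel(env,[.51,.335,.28],leanR(-54,0))
E
```

```text
clock: 1.15
ee_pos: [0.5113, 0.3335, 0.2788]
eef_rot: [-3.14, 0.001, 2.195]
force: [-0.7, 0.7, -0.5]
finger_gap: 0.0851
t 1.2 pos [0.5102 0.3342 0.2792] q [ 0.58  0.46  0.43  1.55 -0.    1.53] F [ 0.1 -0.7  0.2] gap 0.0853
shift cm [ 0.08  0.03 -0.08] turn deg [-0.1   0.01 -0.15]
```

View pics/w1.png

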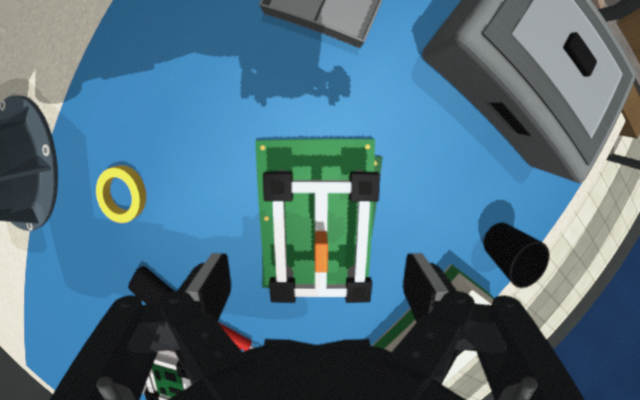

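The wrist view shows the frame's blocks at (278,187), (364,187), (282,290) and (358,290), with the blade at (320,252). I'll extract them properly.

```bash
cat >> h.py <<'E'
def blocks(name,guess,win=22,thr=60):
    im=cv2.imread('pics/'+name+'.png'); g=im.max(2); out=[]
    for (u,v) in guess:
        m=np.zeros_like(g); m[v-win:v+win,u-win:u+win]=(g[v-win:v+win,u-win:u+win]<thr)*255
        m=cv2.morphologyEx(m,cv2.MORPH_OPEN,np.ones((5,5)))
        n,l,st,c=cv2.connectedComponentsWithStats(m); i=1+np.argmax(st[1:,4]); 
        ct=max(cv2.findContours((l==i).astype(np.uint8),0,1)[0],key=cv2.contourArea); r=cv2.minAreaRect(ct)
        out.append(r[0]); print(np.round(r[0],1),np.round(r[1],1),round(r[2],1),st[i][4])
    return out
E
python3 - <<'E'
from h import *
s=load('w1')
im=cv2.imread('pics/w1.png'); cv2.imwrite('pics/w1c.png',cv2.resize(im[130:310,240:400],None,fx=3.3,fy=3.3,interpolation=cv2.INTER_CUBIC))
P=blocks('w1',[(278,187),(364,187),(282,290),(358,290)])
W=np.array([onz(s,u,v,.082,True)[:2] for u,v in P]); print(W.round(4).tolist(),W.mean(0))
for i,j in((0,1),(2,3),(0,2),(1,3)):
    d=W[j]-W[i];print(np.linalg.norm(d),np.degrees(np.arctan2(d[1],d[0])))
hsv=cv2.cvtColor(im,cv2.COLOR_BGR2HSV); m=cv2.inRange(hsv,(5,150,80),(20,255,255)); m[:, :250]=0
n,l,st,c=cv2.connectedComponentsWithStats(m); print([(st[i],c[i]) for i in range(1,n) if st[i][4]>60])
E
```

```text
[277.5 185. ] [28. 27.] 90.0 779
[363.5 186. ] [30. 27.] 90.0 772
[282. 289.] [24. 24.] 90.0 503
[358. 289.] [24. 24.] 90.0 487
[[0.4807, 0.3015], [0.5604, 0.3577], [0.5607, 0.1899], [0.6404, 0.2473]] [0.56054926 0.27411531]
0.0975598991523574 35.19957904446763
0.09826353319207902 35.77370298249524
0.1373499703263529 -54.34642064137392
0.13637274870819754 -54.049597785747224
[(array([314, 232,  14,  39, 484], dtype=int32), array([320.71694215, 251.40495868]))]
```

View pics/w1c.png

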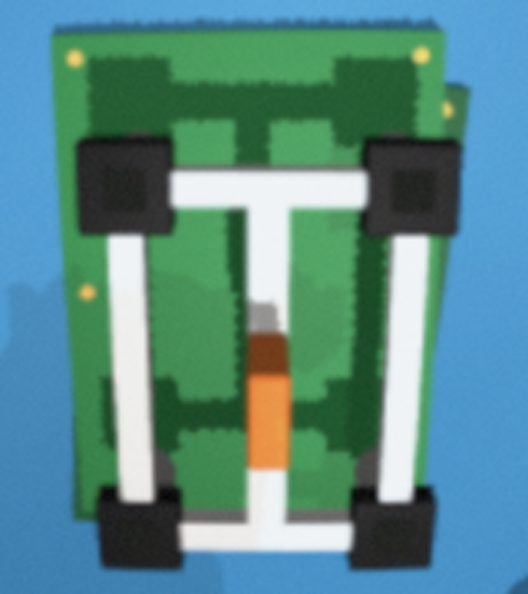

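```bash
python3 - <<'E'
from h import *
from cell import env
Rt=leanR(-54.2,50); g=np.array([.5605,.272,.110])-.005*np.array([.585,-.811,0])
rel(env,g-.081*Rt[:,2]+[0,0,.06],Rt)
rel(env,g-.081*Rt[:,2],Rt)
E
```

```text
t 1.2 pos [0.5102 0.3342 0.2792] q [ 0.58  0.46  0.43  1.55 -0.    1.53] F [ 0.1 -0.7  0.2] gap 0.0853
shift cm [-1.28  0.45  5.71] turn deg [ -0.07 -49.98   0.09]
t 1.2 pos [0.5102 0.3342 0.2792] q [ 0.58  0.46  0.43  1.55 -0.    1.53] F [ 0.1 -0.7  0.2] gap 0.0853
shift cm [-1.28  0.46 11.71] turn deg [ -0.07 -49.98   0.09]
```

```bash
python3 -m handwheel '[[[-0.3,0.1,1],[0,-10,0],-1],[[-0.6,0.2,2],[0,-20,0],-1],[[-0.9,0.3,3],[0,-30,0],-1],[[-1.2,0.4,4.5],[0,-40,0],-1],[[-1.3,0.5,5.7],[0,-50,0],-1]]'; python3 - <<'E'
from h import *
from cell import env
snap(env,'wrist','w2')
Rt=leanR(-54.2,50); g=np.array([.5605,.272,.110])-.005*np.array([.585,-.811,0])
rel(env,g-.081*Rt[:,2],Rt)
E
```

```text
clock: 1.82
ee_pos: [0.521, 0.3276, 0.223]
eef_rot: [3.14, 0.878, 2.198]
force: [0.1, -0.4, -0.5]
finger_gap: 0.0855
t 1.88 pos [0.519  0.3278 0.2174] q [ 0.95  0.68  0.33  1.59 -0.83  2.05] F [-4.6  2.7 -7.1] gap 0.0851
shift cm [4.14 0.15 3.68] turn deg [-0.03  0.92  0.6 ]
```

View pics/w2.png

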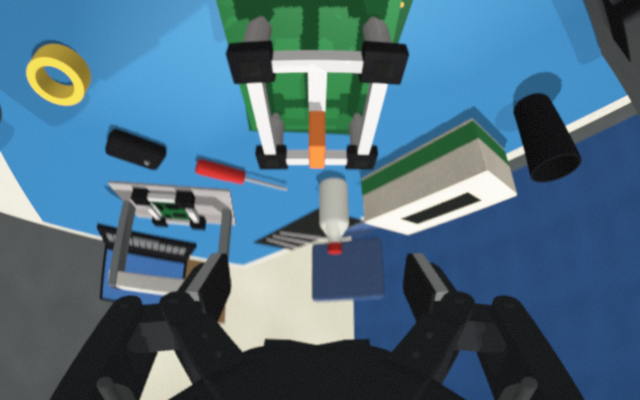

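The tilted wrist view shows the blade at (317,140) with its end edge at about (317,139). The gantry and base sit at (170,215), and the pile is above centre. I'll triangulate.

```bash
python3 - <<'E'
from h import *
a=cv2.imread('pics/w1.png');b=cv2.imread('pics/w2.png')
for im,c0,rows in((a,320,range(236,275,1)),(b,316,range(106,172,2))):
    for r in rows: print(r,im[r,c0-1:c0+2].mean(0).round().astype(int).tolist(),end='; ')
    print()
cv2.imwrite('pics/w2c.png',cv2.resize(b[0:180,215:420],None,fx=3.3,fy=3.3,interpolation=cv2.INTER_CUBIC))
cv2.imwrite('pics/w2g.png',cv2.resize(b[170:310,90:250],None,fx=4,fy=4,interpolation=cv2.INTER_CUBIC))
E
```

```text
236 [28, 61, 114]; 237 [25, 61, 114]; 238 [28, 62, 116]; 239 [28, 62, 116]; 240 [26, 61, 116]; 241 [25, 60, 115]; 242 [30, 67, 127]; 243 [39, 87, 165]; 244 [54, 113, 208]; 245 [64, 134, 229]; 246 [71, 146, 235]; 247 [72, 147, 235]; 248 [70, 147, 235]; 249 [71, 148, 235]; 250 [72, 149, 235]; 251 [70, 146, 235]; 252 [72, 148, 235]; 253 [72, 148, 235]; 254 [72, 148, 235]; 255 [71, 147, 235]; 256 [72, 148, 235]; 257 [70, 147, 234]; 258 [71, 147, 235]; 259 [70, 147, 235]; 260 [71, 147, 235]; 261 [70, 147, 235]; 262 [70, 146, 235]; 263 [70, 147, 235]; 264 [71, 147, 235]; 265 [69, 146, 235]; 266 [69, 145, 234]; 267 [69, 146, 235]; 268 [69, 145, 235]; 269 [69, 144, 234]; 270 [74, 147, 235]; 271 [102, 158, 234]; 272 [170, 195, 233]; 273 [230, 231, 237]; 274 [239, 238, 238]; 
106 [171, 173, 174]; 108 [170, 172, 174]; 110 [134, 146, 176]; 112 [57, 101, 181]; 114 [45, 96, 181]; 116 [45, 96, 182]; 118 [45, 97, 182]; 120 [45, 97, 182]; 122 [45, 98, 182]; 124 [45, 98, 182]; 126 [45, 97, 183]; 128 [47, 98, 183]; 130 [45, 97, 182]; 132 [46, 98, 183]; 134 [44, 97, 182]; 136 [45, 98, 182]; 138 [46, 98, 183]; 140 [45, 98, 183]; 142 [46, 99, 184]; 144 [47, 101, 190]; 146 [62, 132, 235]; 148 [72, 155, 250]; 150 [74, 158, 251]; 152 [74, 158, 251]; 154 [74, 158, 251]; 156 [74, 159, 251]; 158 [75, 159, 251]; 160 [73, 159, 251]; 162 [74, 158, 251]; 164 [74, 158, 251]; 166 [80, 158, 249]; 168 [152, 149, 193]; 170 [205, 148, 73];
```

View pics/w2c.png

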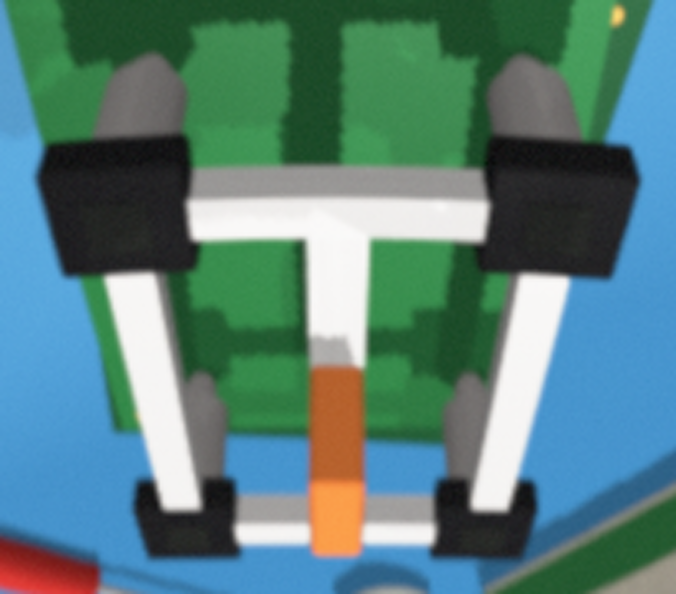

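View pics/w2g.png

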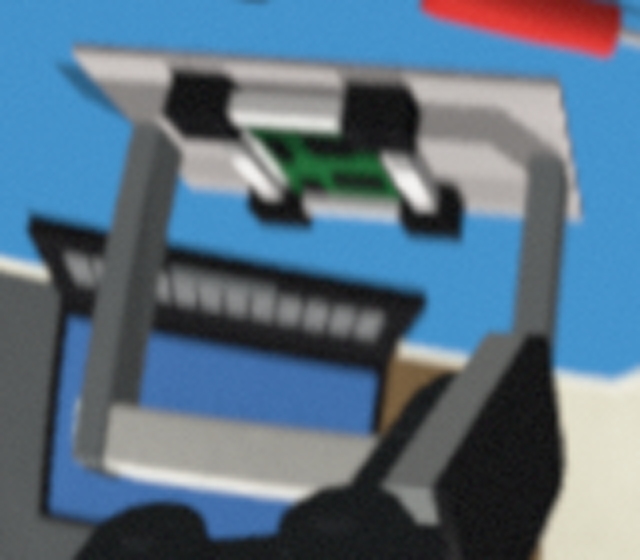

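```bash
python3 - <<'E'
from h import *
a=load('w1');b=load('w2')
L=[('edge-',(320.9,243.5),(317.1,145.3)),('edge+',(320.9,271.7),(317.1,167.7)),('b1',(277.9,187),(249.8,68.2)),('b2',(364.8,187.6),(383.8,68.8)),('b3',(282.5,289),(271.7,162.7)),('b4',(358.5,289),(361.4,162.1))]
W=[]
for n,p,q in L:
    w,e=tri(ray(a,*p,True),ray(b,*q,True)); W.append(w); print(n,w.round(4),np.round(e,4))
W=np.array(W); print('blade',W[:2].mean(0),'blk',W[2:].mean(0)); d=W[4]+W[5]-W[2]-W[3]; print(np.degrees(np.arctan2(d[1],d[0])),np.linalg.norm(d)/2)
d=W[1]-W[0];print(np.degrees(np.arctan2(d[1],d[0])))
# blade with scene/side
print(tri(ray(load('scene0'),355.9,240.9),ray(load('side0'),312.3,239.8)))
E
```

```text
edge- [0.5532 0.2855 0.1188] [0.0005 0.0005]
edge+ [0.573  0.2583 0.1206] [0.0005 0.0005]
b1 [0.4819 0.3001 0.0836] [0.0004 0.0004]
b2 [0.5626 0.3574 0.083 ] [0.0002 0.0002]
b3 [0.5593 0.1949 0.0896] [0.0001 0.0001]
b4 [0.6382 0.2506 0.0881] [0.0004 0.0004]
blade [0.56310396 0.27191407 0.11967194] blk [0.56051884 0.27575078 0.08608006]
-54.1973662487851 0.130866095007222
-53.88654340471447
(array([0.56034026, 0.26707996, 0.09713772]), [np.float64(6.60133123429117e-05), np.float64(6.601331234288304e-05)])
```

```bash
python3 - <<'E'
from h import *
from cell import env
Rt=leanR(-54.1,50); g=np.array([.5617,.271,.110])-.005*np.array([.585,-.811,0])
rel(env,g-.061*Rt[:,2],Rt)
rel(env,g+.019*Rt[:,2],Rt)
E
```

```text
t 1.88 pos [0.519  0.3278 0.2174] q [ 0.95  0.68  0.33  1.59 -0.83  2.05] F [-4.6  2.7 -7.1] gap 0.0851
shift cm [4.08 0.18 5.8 ] turn deg [-0.1   0.92  0.53]
t 1.88 pos [0.519  0.3278 0.2174] q [ 0.95  0.68  0.33  1.59 -0.83  2.05] F [-4.6  2.7 -7.1] gap 0.0851
shift cm [ 4.21  0.19 13.8 ] turn deg [-0.1   0.92  0.53]
```

```bash
python3 -m handwheel '[[[2,0.1,3],[0,0.5,0.3],-0.2],[[4.1,0.2,5.8],[0,0.9,0.5],-0.1],[[4.1,0.2,5.8],[0,0.9,0.5],-0.1],[[4.1,0.2,5.8],[0,0.9,0.5],-0.1]]'; python3 - <<'E'
from h import *
from cell import env
snap(env,'wrist','w3');
Rt=leanR(-54.1,50); g=np.array([.5617,.271,.110])-.005*np.array([.585,-.811,0])
rel(env,g+.019*Rt[:,2],Rt)
E
```

```text
clock: 2.38
ee_pos: [0.5315, 0.3138, 0.1508]
eef_rot: [3.142, 0.872, 2.197]
force: [0.4, -0.2, 0.3]
finger_gap: 0.0469
t 2.42 pos [0.5316 0.314  0.1509] q [ 0.92  0.69  0.19  1.4  -0.82  2.01] F [ 0.4 -0.5  0.3] gap 0.0468
shift cm [ 0.08 -0.08  8.16] turn deg [-0.   -0.03 -0.05]
```

View pics/w3.png

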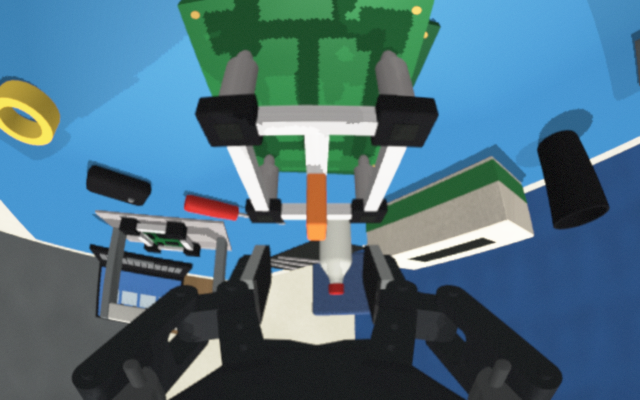

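The blade at (316,205) is centred between the fingers, whose pads are at columns 262 and 374. I'm advancing.

```bash
python3 -m handwheel '[[[0,0,2.5],[0,0,0],-0.1],[[0,0,5],[0,0,0],-0.1],[[0.1,-0.1,7],[0,0,0],-0.1],[[0.1,-0.1,8.1],[0,0,0],-0.1],[[0.1,-0.1,8.1],[0,0,0],-0.1]]' 40; python3 - <<'E'
from h import *
from cell import env
snap(env,'wrist','w4');snap(env,'scene','s4')
Rt=leanR(-54.1,50); g=np.array([.5617,.271,.110])-.005*np.array([.585,-.811,0])
rel(env,g+.019*Rt[:,2],Rt)
im=cv2.imread('pics/s4.png'); cv2.imwrite('pics/s4c.png',cv2.resize(im[180:310,280:430],None,fx=5,fy=4.6))
E
```

```text
clock: 3.05
ee_pos: [0.567, 0.2637, 0.0987]
eef_rot: [3.139, 0.872, 2.195]
force: [-1.2, -0.3, -0.2]
finger_gap: 0.0472
t 3.15 pos [0.5669 0.2644 0.0989] q [ 0.82  0.68  0.03  1.15 -0.85  1.87] F [-0.6 -0.3  0.2] gap 0.0471
shift cm [ 0.01 -0.03  0.16] turn deg [ 0.05 -0.05 -0.09]
```

View pics/w4.png

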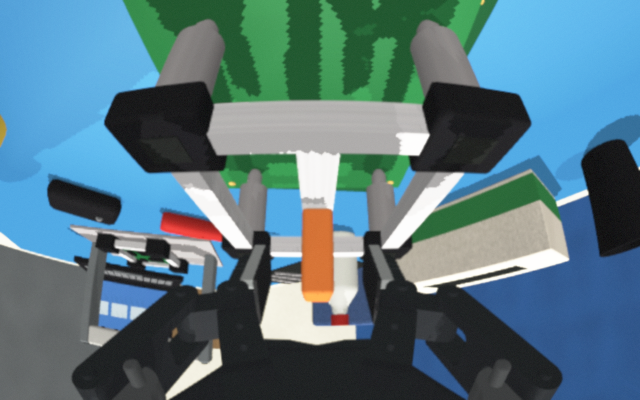

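View pics/s4c.png

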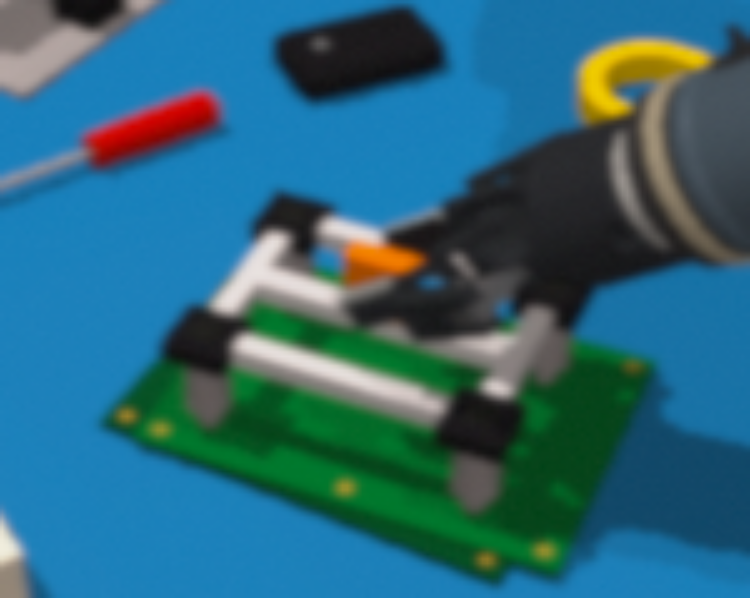

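The blade is between the pads (wrist view, column 317, rows 208-300) and the scene view agrees. I'm closing at 80 N.

```bash
python3 -m handwheel '[[[0,0,0.1],[0,0,0],1],[[0,0,0.1],[0,0,0],1],[[0,0,0.1],[0,0,0],1],[[0,0,0.1],[0,0,0],1],[[0,0,0.1],[0,0,0],1]]' 80; python3 - <<'E'
from h import *
from cell import env
s,p,Rc=cur(env);print(s['finger_gap'],s['force'],p)
snap(env,'wrist','w5')
# up 6cm in tool axes
print(Rc.T@[0,0,6.])
E
```

```text
clock: 3.78
ee_pos: [0.5675, 0.2643, 0.0986]
eef_rot: [3.137, 0.872, 2.194]
force: [-2.1, 4.9, 3.9]
finger_gap: 0.0126
0.012559265525703162 [-2.09814513  4.90039709  3.87975157] [0.56749355 0.26426401 0.09862705]
[-4.5924327   0.01619124 -3.86125624]
```

View pics/w5.png

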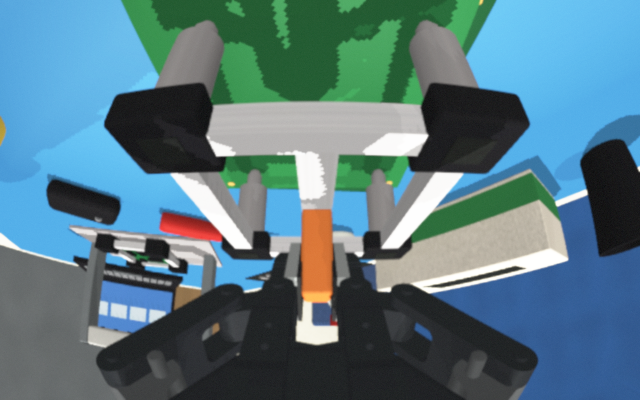

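The grip is on the blade: gap is 12.6 mm and the frame's view hasn't changed. I'm lifting straight up 10 cm.

```bash
python3 -m handwheel '[[[-1.5,0,-1.3],[0,0,0],1],[[-3,0,-2.6],[0,0,0],1],[[-4.6,0,-3.9],[0,0,0],1],[[-6.1,0,-5.2],[0,0,0],1],[[-7.7,0,-6.4],[0,0,0],1]]'; python3 - <<'E'
from h import *
from cell import env
s,p,Rc=cur(env);print(s['finger_gap'],s['force'],p,s['clock'])
snap(env,'wrist','w6');snap(env,'scene','s6');snap(env,'side','d6')
a=cv2.imread('pics/s6.png')[60:310,220:440];b=cv2.imread('pics/d6.png')[90:300,240:400]
cv2.imwrite('pics/s6c.png',cv2.resize(a,None,fx=2.4,fy=2.4));cv2.imwrite('pics/d6c.png',cv2.resize(b,None,fx=2.8,fy=2.8))
E
```

```text
clock: 4.45
ee_pos: [0.5672, 0.2634, 0.1986]
eef_rot: [3.14, 0.871, 2.196]
force: [0.3, -0.7, -5.3]
finger_gap: 0.0126
0.012639420838548607 [ 0.27690832 -0.66435861 -5.31677547] [0.5671521 0.2634336 0.1985841] 4.45
```

View pics/w6.png

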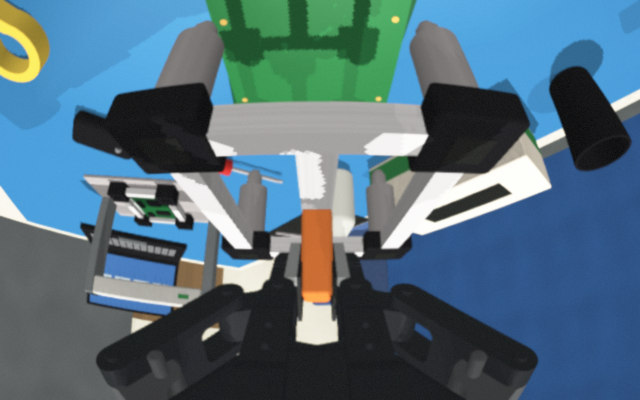

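View pics/s6c.png

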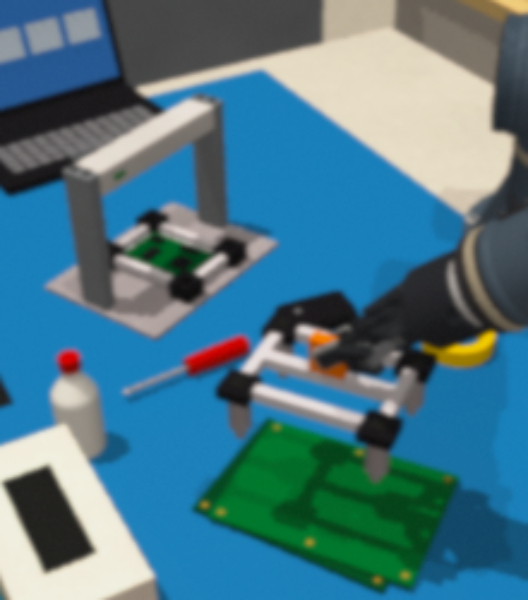

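View pics/d6c.png

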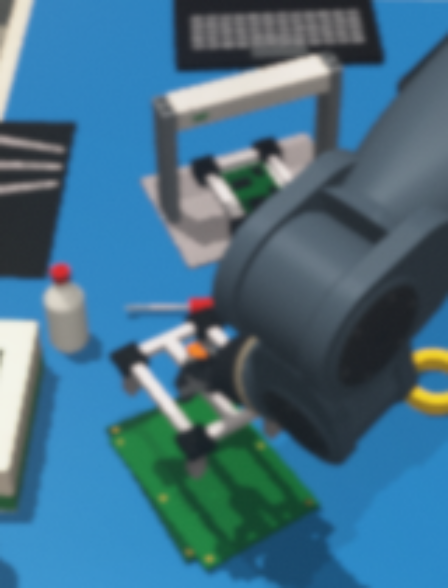

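```bash
cat >> h.py <<'E'
def tcp_for(c,z,hd,lean=50,off=.0092):
    h=np.array([np.cos(np.radians(hd)),np.sin(np.radians(hd)),0])
    return np.array([c[0],c[1],z+.0866])+off*h, leanR(hd,lean)
E
python3 - <<'E'
from h import *
from cell import env
rel(env,*tcp_for((.422,-.04),.112,-63))
w5=cv2.imread('pics/w5.png')[200:340,60:240];w6=cv2.imread('pics/w6.png')[160:320,70:230]
cv2.imwrite('pics/w6g.png',cv2.resize(w6,None,fx=3.7,fy=3.7,interpolation=cv2.INTER_CUBIC))
E
```

```text
t 4.6 pos [0.5676 0.2638 0.1986] q [ 0.82  0.6   0.16  1.36 -0.85  1.87] F [ 0.6  0.2 -5.1] gap 0.0129
shift cm [-11.01 -29.75  12.93] turn deg [ 6.93 -0.12  5.58]
```

View pics/w6g.png

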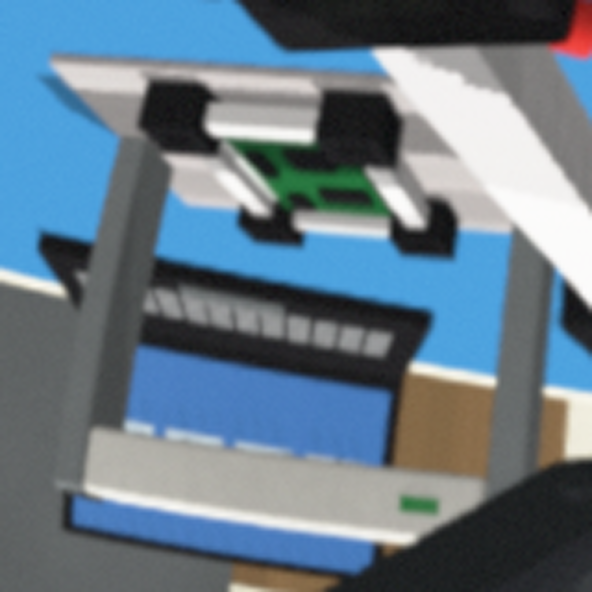

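```bash
python3 -m handwheel '[[[-1,-2.7,1.2],[0.6,0,0.5],1],[[-2.4,-6.5,2.8],[1.5,0,1.2],1],[[-4,-10.8,4.7],[2.5,0,2],1],[[-5.6,-15.2,6.6],[3.5,0,2.8],1],[[-6.8,-18.4,8],[4.3,0,3.5],1]]'; python3 - <<'E'
from h import *
from cell import env
rel(env,*tcp_for((.422,-.04),.112,-63))
E
```

```text
clock: 5.22
ee_pos: [0.4784, 0.0689, 0.1972]
eef_rot: [-3.141, 0.87, 2.1]
force: [1.0, 0.1, -3.6]
finger_gap: 0.0128
t 5.22 pos [0.4784 0.0689 0.1972] q [ 0.66  0.24 -0.39  1.1  -0.86  1.77] F [ 1.   0.1 -3.6] gap 0.0128
shift cm [ -4.92 -10.41   5.62] turn deg [ 2.49 -0.14  2.14]
```

```bash
python3 -m handwheel '[[[-1.6,-3.4,1.8],[0.8,0,0.7],1],[[-3.2,-6.8,3.6],[1.6,0,1.4],1],[[-4.3,-9,4.8],[2.2,0,1.9],1],[[-4.9,-10.4,5.6],[2.5,0,2.1],1],[[-4.9,-10.4,5.6],[2.5,0,2.1],1]]'; python3 - <<'E'
from h import *
from cell import env
rel(env,*tcp_for((.422,-.04),.112,-63))
snap(env,'wrist','w7');snap(env,'scene','s7')
a=cv2.imread('pics/s7.png')[60:260,220:440]
cv2.imwrite('pics/s7c.png',cv2.resize(a,None,fx=3,fy=3,interpolation=cv2.INTER_CUBIC))
E
```

```text
clock: 5.85
ee_pos: [0.4255, -0.0485, 0.1981]
eef_rot: [-3.14, 0.87, 2.043]
force: [-0.9, 1.3, -3.9]
finger_gap: 0.0128
t 5.85 pos [ 0.4255 -0.0485  0.1981] q [ 0.48  0.02 -0.64  0.93 -0.87  1.59] F [-0.9  1.3 -3.9] gap 0.0128
shift cm [-0.04  0.08 -0.03] turn deg [-0.07 -0.16  0.03]
```

View pics/w7.png

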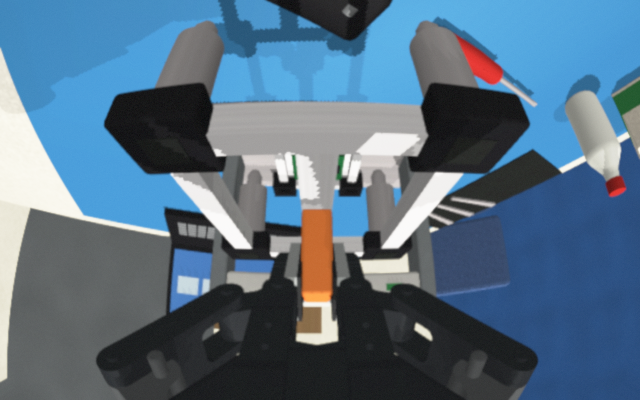

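View pics/s7c.png

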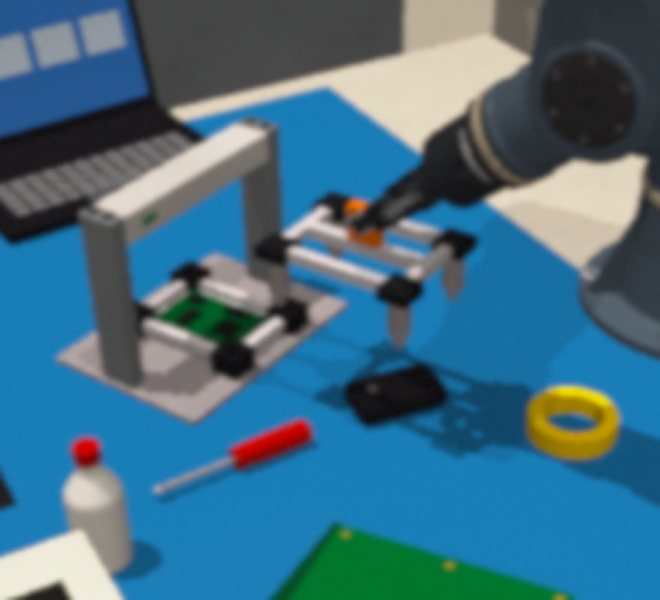

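The wrist view shows the base behind the frame, its far blocks at (285,187) and (351,187), roughly centred. The scene view shows the frame held level in front of the gantry. I'll boost contrast to measure the base.

```bash
python3 - <<'E'
import cv2,numpy as np
def g(n,x,y,w,h,f,o):
    im=cv2.imread('pics/'+n+'.png')[y:y+h,x:x+w].astype(float)/255
    im=np.clip(im,0,1)**.45
    cv2.imwrite('pics/'+o+'.png',cv2.resize((im*255).astype(np.uint8),None,fx=f,fy=f,interpolation=cv2.INTER_CUBIC))
g('w6',100,175,100,60,7,'g6'); g('s7',255,140,80,60,9,'gs'); g('side0',300,135,65,50,10,'gd')
E
```

```text
(no output)
```

View pics/g6.png

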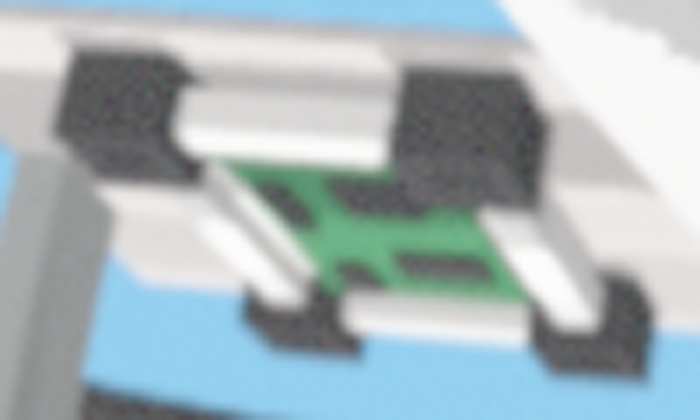

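View pics/gs.png

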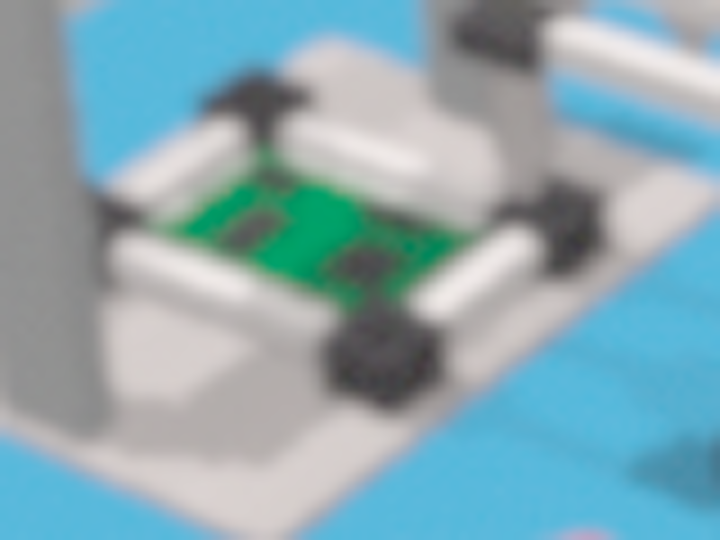

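View pics/gd.png

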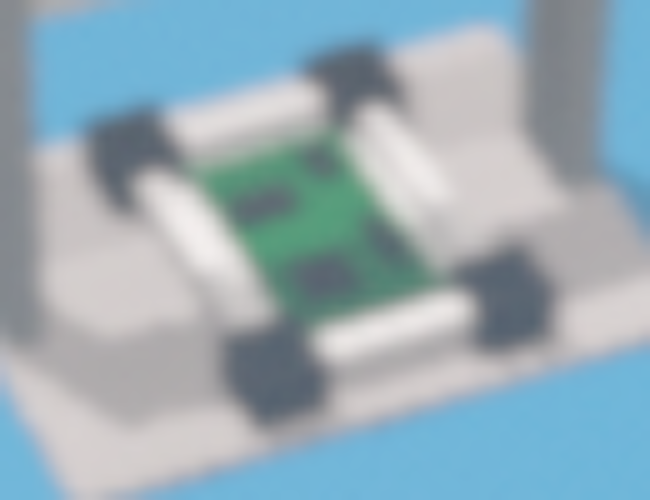

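```bash
python3 -m handwheel '[[[-3,0,-2.5],[0,0,0],1],[[-6,0,-5],[0,0,0],1],[[-9,0,-7.6],[0,0,0],1],[[-10,0,-8.4],[0,0,0],1],[[-10,0,-8.4],[0,0,0],1]]'; python3 - <<'E'
from h import *
from cell import env
rel(env,*tcp_for((.422,-.04),.112,-63))
snap(env,'wrist','w8')
E
```

```text
clock: 6.58
ee_pos: [0.427, -0.0471, 0.3284]
eef_rot: [-3.141, 0.87, 2.043]
force: [-0.4, 0.2, -4.7]
finger_gap: 0.0129
t 6.58 pos [ 0.427  -0.0471  0.3284] q [ 0.49 -0.07 -0.38  1.28 -0.87  1.59] F [-0.4  0.2 -4.7] gap 0.0129
shift cm [ 9.88 -0.11  8.42] turn deg [ 0.03 -0.17  0.05]
```

View pics/w8.png

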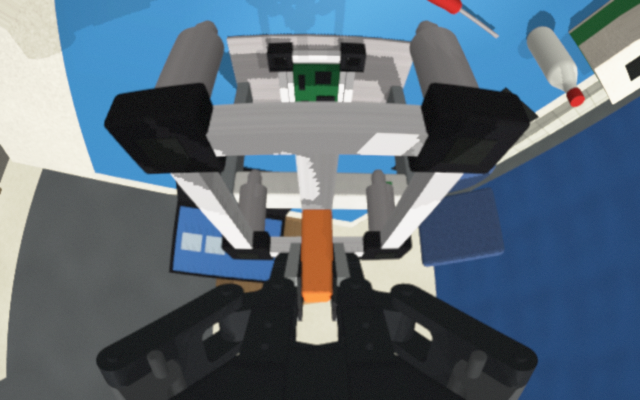

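The raised view shows the base between the near posts, near blocks at (281,57) and (353,57). One more view higher up for depth and the far blocks.

```bash
python3 -m handwheel '[[[-3,0,-2.5],[0,0,0],1],[[-6,0,-5],[0,0,0],1],[[-7.6,0,-6.4],[0,0,0],1],[[-7.6,0,-6.4],[0,0,0],1]]'; python3 - <<'E'
from h import *
from cell import env
rel(env,*tcp_for((.422,-.04),.112,-63))
snap(env,'wrist','w9')
def g(n,x,y,w,h,f,o):
    im=cv2.imread('pics/'+n+'.png')[y:y+h,x:x+w].astype(float)/255
    cv2.imwrite('pics/'+o+'.png',cv2.resize((im**.45*255).astype(np.uint8),None,fx=f,fy=f,interpolation=cv2.INTER_CUBIC))
g('w8',220,20,200,90,4,'g8'); g('w9',220,0,200,110,4,'g9')
E
```

```text
clock: 7.12
ee_pos: [0.4272, -0.0471, 0.4264]
eef_rot: [-3.139, 0.869, 2.045]
force: [-0.6, -0.6, -4.5]
finger_gap: 0.0129
t 7.12 pos [ 0.4272 -0.0471  0.4264] q [ 0.49 -0.07 -0.13  1.53 -0.87  1.59] F [-0.6 -0.6 -4.5] gap 0.0129
shift cm [17.37 -0.1  14.74] turn deg [-0.03 -0.19  0.11]
```

View pics/g8.png

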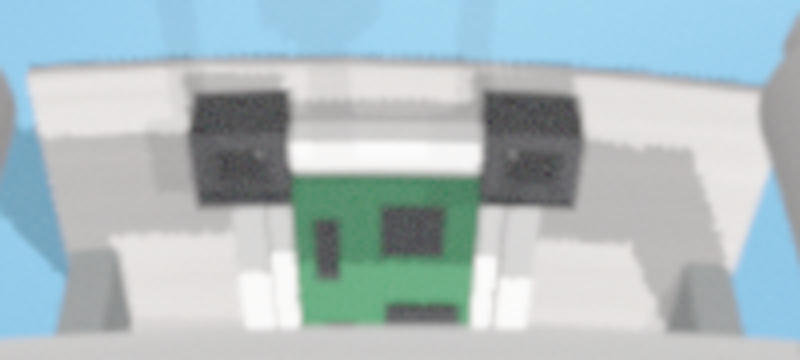

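View pics/g9.png

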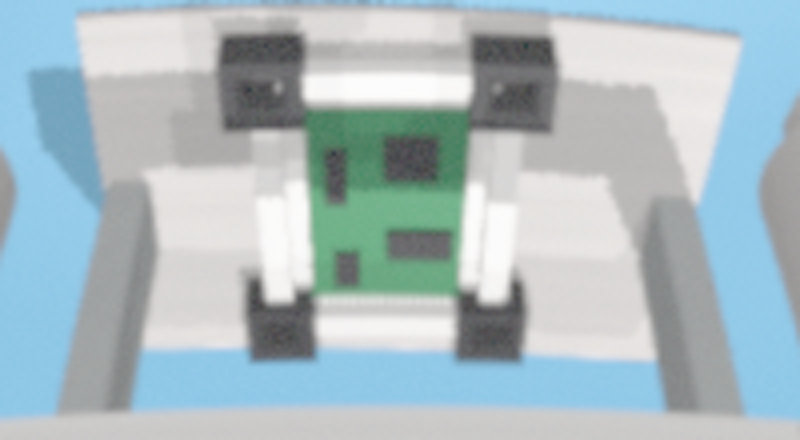

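```bash
python3 - <<'E'
from h import *
a=load('w8');b=load('w9')
P9=[(220+x/4,y/4) for x,y in [(261,96),(513.5,97),(490,330),(283,331)]]
P8=[(220+x/4,20+y/4) for x,y in [(243.5,170),(533,170)]]
for p,q in zip(P8,P9): print('tri',*[np.round(k,4) for k in tri(ray(a,*p,True),ray(b,*q,True))])
for n,s,P in(('w9',b,P9),('w8',a,P8)):
    W=np.array([onz(s,*p,.032,True)[:2] for p in P]); print(n,W.round(4).tolist(),W.mean(0).round(4))
    if len(W)==4:
        print([np.linalg.norm(W[i]-W[(i+1)%4]).round(4) for i in range(4)])
        d=W[2]+W[3]-W[0]-W[1]; print('hdg',np.degrees(np.arctan2(d[1],d[0])))
    d=W[1]-W[0]; print('y hdg',np.degrees(np.arctan2(d[1],d[0])))
# stage near corners z=.006 and posts
st=[(220+80/4,13/4),(220+740/4,38/4)]
W=np.array([onz(b,*p,.006,True)[:2] for p in st]); d=W[1]-W[0]; print('stage',W,np.linalg.norm(d),np.degrees(np.arctan2(d[1],d[0])),W.mean(0))
# frame blocks held, in w5 at z=.082: print projection of expected block-centres
s=load('w5')
for c in ((.5617,.2715),):
    h=np.array([np.cos(np.radians(-54.1)),np.sin(np.radians(-54.1))]);l=np.array([-h[1],h[0]])
    for x,y in((-70,50),(-70,-50),(70,50),(70,-50)):
        q=np.array(c)+h*x/1e3+l*y/1e3; print(x,y,proj(s,[*q,.082],True).round(1))
    for x in(-18,18): q=np.array(c)+h*x/1e3; print('blade',proj(s,[*q,.120],True).round(1))
E
python3 - <<'E'
import cv2,numpy as np
im=cv2.imread('pics/w9.png')[60:320,90:550].astype(float)/255
cv2.imwrite('pics/g9f.png',cv2.resize((im**.45*255).astype(np.uint8),None,fx=1.7,fy=1.7,interpolation=cv2.INTER_CUBIC))
E
```

```text
tri [ 0.4415 -0.1816  0.0334] [0.0005 0.0005]
tri [ 0.5302 -0.1372  0.0324] [0.0003 0.0003]
w9 [[0.4413, -0.1827], [0.5302, -0.1376], [0.5908, -0.2585], [0.5038, -0.304]] [ 0.5165 -0.2207]
[np.float64(0.0997), np.float64(0.1352), np.float64(0.0982), np.float64(0.1364)]
hdg -63.05236900140363
y hdg 26.902084628440594
w8 [[0.4424, -0.1826], [0.5306, -0.1374]] [ 0.4865 -0.16  ]
y hdg 27.161709118794665
stage [[ 0.36219468 -0.18816725]
 [ 0.60348443 -0.07546714]] 0.26631195682199693 25.036042792532783 [ 0.48283956 -0.1318172 ]
-70 50 [465.7 147.3]
-70 -50 [158.7 148.3]
70 50 [382.9 254.3]
70 -50 [245.6 254.5]
blade [312.7 293.9]
blade [313.5 301.6]
```

View pics/g9f.png

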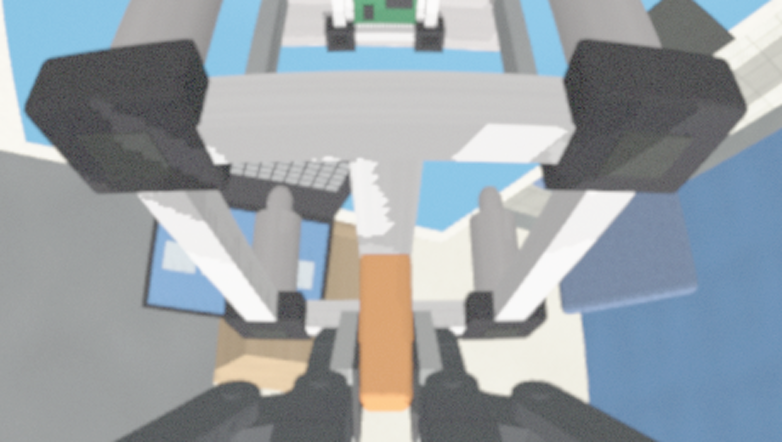

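```bash
python3 - <<'E'
from h import *
from cell import env
b=load('w9'); s,p,Rc=cur(env)
# frame top height relative to tcp now: grasp tcp z .0986, block top .082
for dz in(-.0166,-.0186,-.0146):
    W=np.array([onz(b,u,v,p[2]+dz,True) for u,v in((163.5,151.2),(472.4,151.2))]); d=W[1]-W[0]
    h=np.array([np.cos(np.radians(-63)),np.sin(np.radians(-63))]); l=np.array([-h[1],h[0]])
    r=W.mean(0)[:2]-p[:2]
    print(dz,np.linalg.norm(d),'yhdg',np.degrees(np.arctan2(d[1],d[0])),'along h',r@h,'lat',r@l, 'centre rel tcp along', r@h+.07)
print('tool hdg',np.degrees(np.arctan2(Rc[1,2],Rc[0,2])),'lean',np.degrees(np.arccos(-Rc[2,2])))
E
```

```text
-0.0166 0.10468328916900281 yhdg 27.33479279016738 along h -0.07585063143033981 lat 0.001771459838164742 centre rel tcp along -0.0058506314303398005
-0.0186 0.10856442575009495 yhdg 27.334792790167405 along h -0.07287568122287752 lat 0.001786363981526918 centre rel tcp along -0.002875681222877513
-0.0146 0.10080215258791057 yhdg 27.3347927901674 along h -0.07882558163780208 lat 0.0017565556948025592 centre rel tcp along -0.008825581637802074
tool hdg -63.100798468885216 lean 49.79526037892923
```

```bash
cat >> h.py <<'E'
BC=np.array([.517,-.221])
def tgt(env,back,z,hd=-63.4,bc=None,lean=50,lat=.0018,off=.009):
    bc=BC if bc is None else np.array(bc)
    h=np.array([np.cos(np.radians(hd)),np.sin(np.radians(hd))]); l=np.array([-h[1],h[0]])
    q=bc-back*h+off*h-lat*l
    rel(env,[q[0],q[1],z+.0866],leanR(hd,lean))
E
python3 - <<'E'
from h import *
from cell import env
tgt(env,.2,.055)
E
```

```text
t 7.17 pos [ 0.4269 -0.0472  0.4255] q [ 0.49 -0.07 -0.14  1.52 -0.87  1.59] F [-0.2  1.4 -5.9] gap 0.0122
shift cm [21.37  0.18 18.69] turn deg [ 0.23 -0.2   0.42]
```

```bash
python3 -m handwheel '[[[3.5,0,3.1],[0,0,0.1],1],[[7.5,0.1,6.6],[0.1,0,0.2],1],[[11.5,0.1,10.1],[0.1,-0.1,0.3],1],[[15.2,0.2,13.3],[0.2,-0.2,0.4],1],[[18.2,0.2,15.9],[0.2,-0.2,0.4],1]]'; python3 -m handwheel '[[[1.5,0,1.3],[0,0,0],1],[[2.8,0,2.5],[0,0,0],1],[[2.8,0,2.5],[0,0,0],1]]'; python3 - <<'E'
from h import *
from cell import env
tgt(env,.2,.055)
tgt(env,.0,.050)
E
```

```text
clock: 7.8
ee_pos: [0.428, -0.051, 0.1803]
eef_rot: [-3.136, 0.872, 2.04]
force: [0.7, 0.4, -3.6]
finger_gap: 0.0126
clock: 8.18
ee_pos: [0.4265, -0.053, 0.1406]
eef_rot: [-3.129, 0.872, 2.045]
force: [-0.8, -0.1, -5.1]
finger_gap: 0.0126
t 8.18 pos [ 0.4265 -0.053   0.1406] q [ 0.47  0.1  -0.73  0.76 -0.87  1.58] F [-0.8 -0.1 -5.1] gap 0.0126
shift cm [-0.06  0.39 -0.08] turn deg [-0.26 -0.05  0.36]
t 8.18 pos [ 0.4265 -0.053   0.1406] q [ 0.47  0.1  -0.73  0.76 -0.87  1.58] F [-0.8 -0.1 -5.1] gap 0.0126
shift cm [-12.55   0.38  15.55] turn deg [-0.26 -0.05  0.36]
```

```bash
python3 -m handwheel '[[[-1.2,0.2,1.6],[-0.1,0,0.2],1],[[-3,0.4,3.9],[-0.3,0,0.4],1],[[-5,0.4,6.3],[-0.3,0,0.4],1],[[-6.6,0.4,8.4],[-0.3,0,0.4],1],[[-7.4,0.4,9.4],[-0.3,0,0.4],1]]';  python3 - <<'E'
from h import *
from cell import env
snap(env,'scene','s10');snap(env,'side','d10');snap(env,'wrist','w10')
a=cv2.imread('pics/s10.png')[85:215,220:380]
cv2.imwrite('pics/s10c.png',cv2.resize(a,None,fx=4.6,fy=4.6,interpolation=cv2.INTER_CUBIC))
a=cv2.imread('pics/d10.png')[95:215,270:400]
cv2.imwrite('pics/d10c.png',cv2.resize(a,None,fx=5,fy=5,interpolation=cv2.INTER_CUBIC))
tgt(env,.08,.05)
tgt(env,.0,.050)
E
```

```text
clock: 8.8
ee_pos: [0.4832, -0.1594, 0.1368]
eef_rot: [3.141, 0.872, 2.033]
force: [0.2, 0.3, -4.4]
finger_gap: 0.0126
t 8.95 pos [ 0.4829 -0.1586  0.1366] q [ 0.15  0.06 -0.81  0.35 -0.82  1.11] F [-0.6 -0.6 -4.2] gap 0.0127
shift cm [-0.    0.08  0.01] turn deg [-0.03 -0.06 -0.06]
t 8.95 pos [ 0.4829 -0.1586  0.1366] q [ 0.15  0.06 -0.81  0.35 -0.82  1.11] F [-0.6 -0.6 -4.2] gap 0.0127
shift cm [-5.15  0.09  6.13] turn deg [-0.03 -0.06 -0.06]
```

View pics/s10c.png

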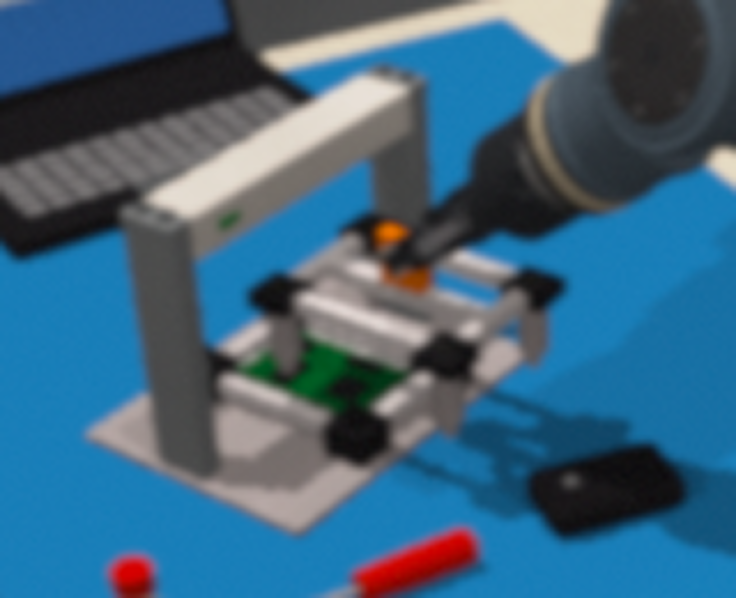

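View pics/d10c.png

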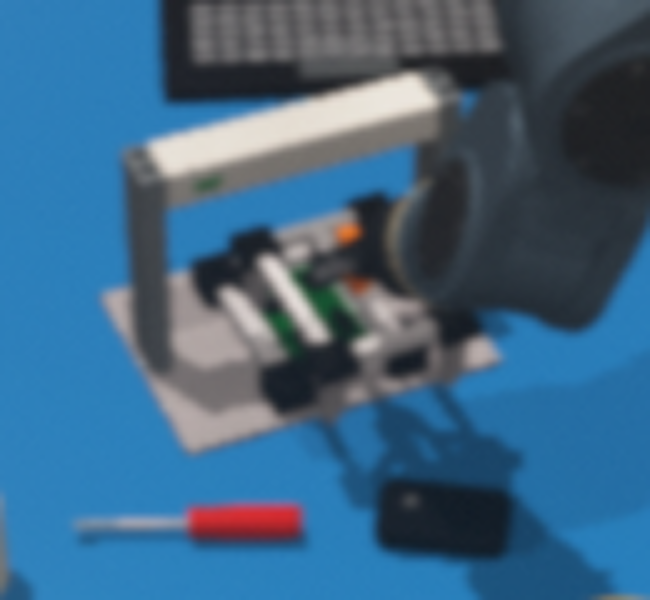

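View pics/w10.png

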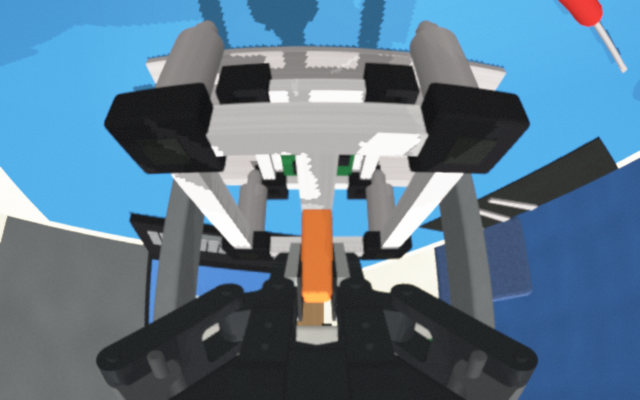

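Everything's lined up: the base's near blocks at (243,83) and (392,82) have midpoint 317.5, matching the posts. I'm sliding further in, slowly.

```bash
python3 -m handwheel '[[[-0.8,0.1,1],[0,0,0],1],[[-1.8,0.1,2.1],[0,0,0],1],[[-2.8,0.1,3.3],[0,0,0],1],[[-3.6,0.1,4.2],[0,0,0],1],[[-3.9,0.1,4.6],[0,0,0],1]]';  python3 - <<'E'
from h import *
from cell import env
snap(env,'scene','s11');snap(env,'wrist','w11')
a=cv2.imread('pics/s11.png')[85:215,220:380]
cv2.imwrite('pics/s11c.png',cv2.resize(a,None,fx=4.6,fy=4.6,interpolation=cv2.INTER_CUBIC))
tgt(env,.0,.050)
E
```

```text
clock: 9.57
ee_pos: [0.5106, -0.2122, 0.1368]
eef_rot: [3.141, 0.871, 2.034]
force: [0.2, -0.0, -4.6]
finger_gap: 0.0129
t 9.68 pos [ 0.5106 -0.2121  0.1367] q [ 0.01  0.08 -0.81  0.2  -0.76  0.92] F [-0.8 -0.2 -4.9] gap 0.0128
shift cm [-1.26  0.    1.53] turn deg [-0.06 -0.07 -0.06]
```

View pics/s11c.png

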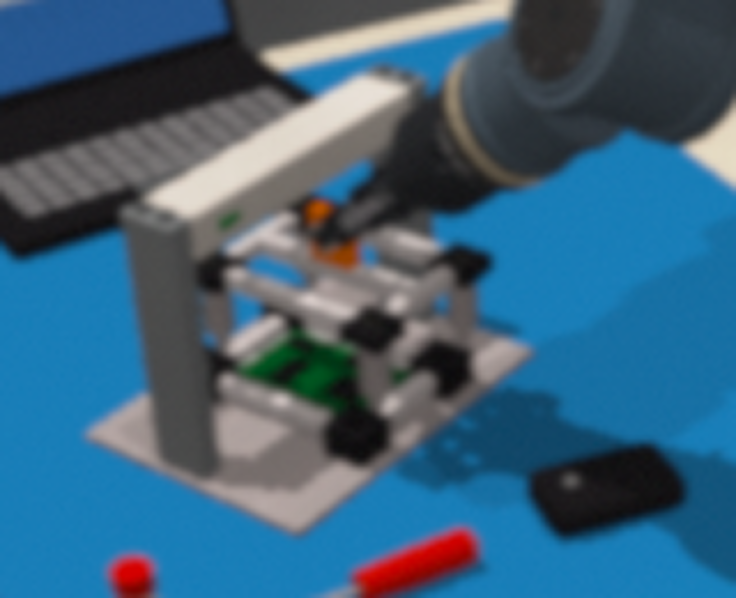

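View pics/w11.png

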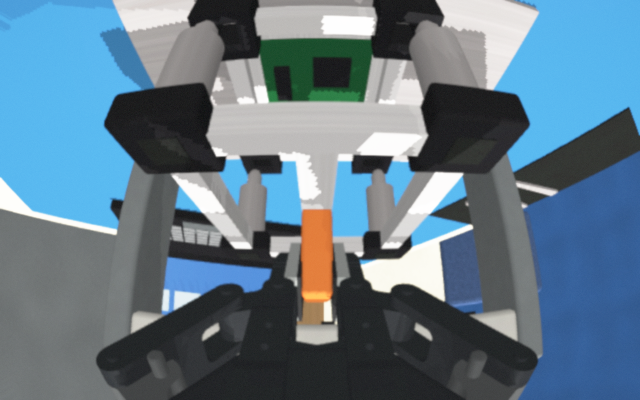

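```bash
python3 -m handwheel '[[[-0.4,0,0.5],[0,0,0],1],[[-0.9,0,1.1],[0,0,0],1],[[-1.3,0,1.5],[0,0,0],1],[[-1.3,0,1.5],[0,0,0],1]]';  python3 - <<'E'
from h import *
from cell import env
snap(env,'scene','s12');snap(env,'wrist','w12');snap(env,'side','d12')
a=cv2.imread('pics/s12.png')[105:200,245:345].astype(float)/255
cv2.imwrite('pics/s12c.png',cv2.resize((a**.5*255).astype(np.uint8),None,fx=6.2,fy=6.2,interpolation=cv2.INTER_CUBIC))
a=cv2.imread('pics/d12.png')[100:190,285:375].astype(float)/255
cv2.imwrite('pics/d12c.png',cv2.resize((a**.5*255).astype(np.uint8),None,fx=6.5,fy=6.5,interpolation=cv2.INTER_CUBIC))
a=cv2.imread('pics/w12.png')[0:300,100:540].astype(float)/255
cv2.imwrite('pics/w12c.png',cv2.resize((a**.5*255).astype(np.uint8),None,fx=1.8,fy=1.8,interpolation=cv2.INTER_CUBIC))
tgt(env,.0,.050)
E
```

```text
clock: 10.18
ee_pos: [0.5194, -0.2303, 0.1371]
eef_rot: [3.141, 0.872, 2.033]
force: [-0.1, 0.2, -5.4]
finger_gap: 0.0132
t 10.32 pos [ 0.5193 -0.2299  0.137 ] q [-0.03  0.09 -0.8   0.16 -0.74  0.87] F [-0.1  0.1 -4.5] gap 0.013
shift cm [0.03 0.01 0.03] turn deg [-0.07 -0.08 -0.06]
```

View pics/s12c.png

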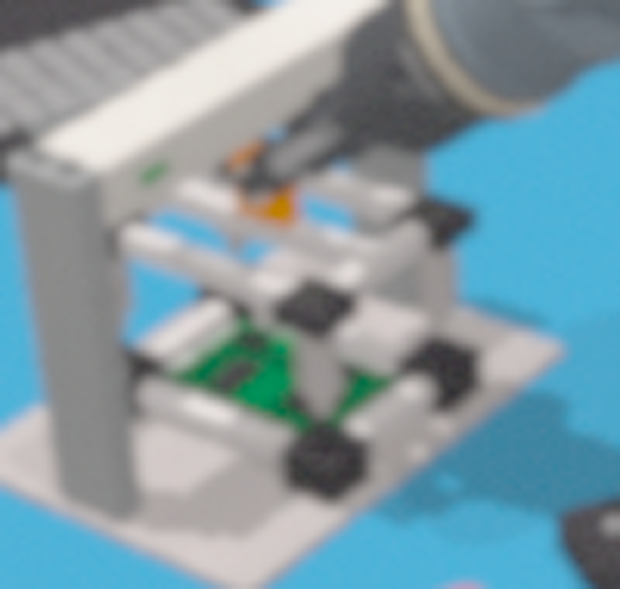

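View pics/d12c.png

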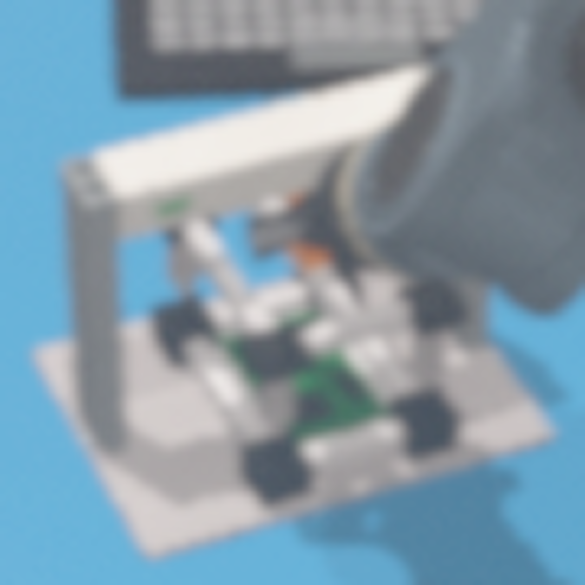

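View pics/w12c.png

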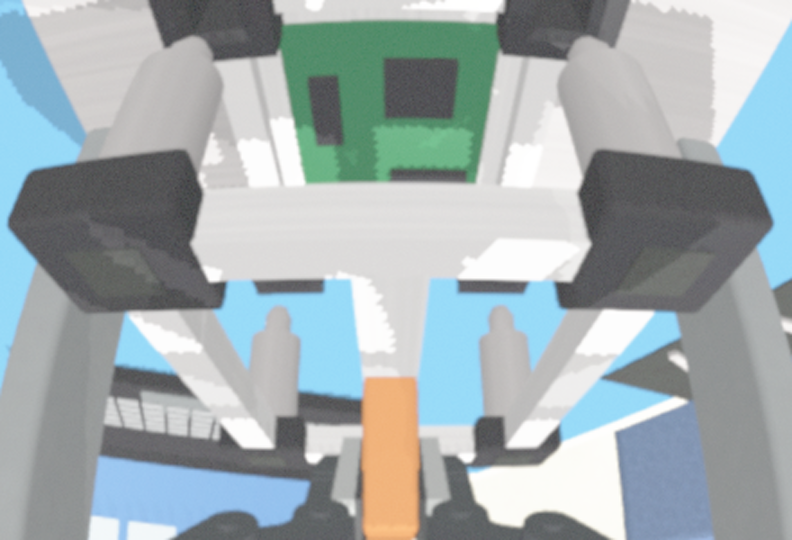

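```bash
python3 - <<'E'
from h import *
h=np.array([np.cos(np.radians(-63.2)),np.sin(np.radians(-63.2))]); l=np.array([-h[1],h[0]])
a=load('s12');b=load('d12')
def go(n,s,sc,o,f,bq):
    F=onz(s,o[0]+f[0]/sc,o[1]+f[1]/sc,.120)[:2];B=onz(s,o[0]+bq[0]/sc,o[1]+bq[1]/sc,.032)[:2]
    print(n,F.round(4),B.round(4),'F-B along',((F-B)@h).round(4),'lat',((F-B)@l).round(4))
go('scN',a,6.2,(245,105),(315,297),(325,443)); go('scE',a,6.2,(245,105),(438,214),(440,358))
go('sdS',b,6.5,(285,100),(278,348),(273,462)); go('sdE',b,6.5,(285,100),(436,300),(424,412))
# predicted pixel of tips and socket mouths in wrist view
w=load('w12')
for x,y in((-70,50),(-70,-50)):
    q=BC+h*x/1e3+l*y/1e3; print('socket',(proj(w,[*q,.032],True)-[100,0])*1.8,'tip',(proj(w,[*q,.050],True)-[100,0])*1.8)
E
```

```text
scN [ 0.5293 -0.1342] [ 0.5295 -0.135 ] F-B along -0.0009 lat 0.0002
scE [ 0.4399 -0.1753] [ 0.442 -0.176] F-B along -0.0015 lat -0.0016
sdS [ 0.5253 -0.1288] [ 0.5279 -0.1257] F-B along 0.0016 lat -0.0037
sdE [ 0.4341 -0.1747] [ 0.4379 -0.1734] F-B along -0.0005 lat -0.004
socket [572.3977416    6.99658803] tip [588.00428056  41.19751295]
socket [210.99936392   7.86582   ] tip [195.65869187  42.10221945]
```

The wrist view puts the tips at (192,45) and (590,45) against predictions of (196,42) and (588,41). The scene offsets are under 2 mm, while the side view suggests about 4 mm lateral. I'm nudging 1 mm and lowering slowly.

```bash
python3 -m handwheel '[[[0.3,0.1,0.25],[0,0,0],1],[[0.6,0.1,0.5],[0,0,0],1],[[0.9,0.1,0.8],[0,0,0],1],[[1.2,0.1,1.05],[0,0,0],1],[[1.4,0.1,1.2],[0,0,0],1]]';  python3 - <<'E'
from h import *
from cell import env
snap(env,'wrist','w13')
a=cv2.imread('pics/w13.png')[0:300,100:540].astype(float)/255
cv2.imwrite('pics/w13c.png',cv2.resize((a**.5*255).astype(np.uint8),None,fx=1.8,fy=1.8,interpolation=cv2.INTER_CUBIC))
tgt(env,.0,.016)
E
```

```text
clock: 10.95
ee_pos: [0.5201, -0.2296, 0.1182]
eef_rot: [-3.141, 0.871, 2.034]
force: [1.0, 0.3, -4.2]
finger_gap: 0.0127
t 11.0 pos [ 0.52   -0.2295  0.1179] q [-0.03  0.13 -0.83  0.1  -0.74  0.87] F [-0.4 -0.2 -4.9] gap 0.0128
shift cm [ 1.17 -0.07  0.99] turn deg [-0.08 -0.1  -0.03]
```

View pics/w13c.png

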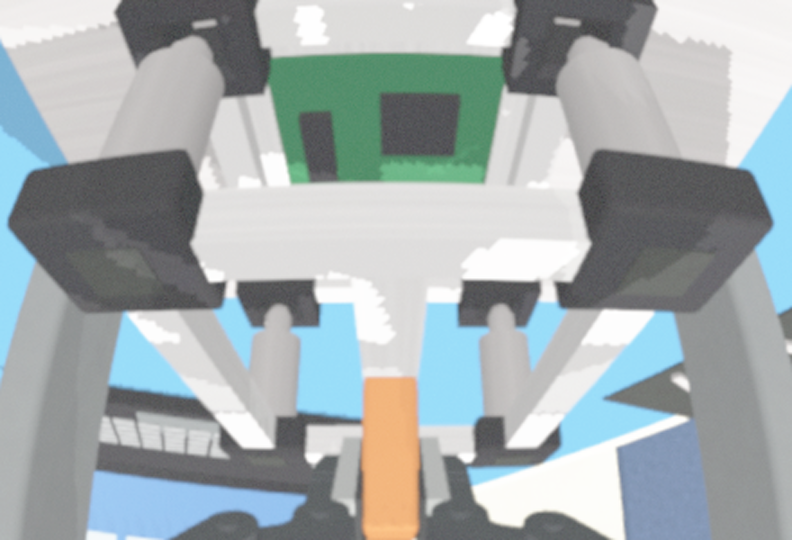

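The tips are at the socket mouths. Far tips at 279 and 500 match block centres 280 and 500, and the near ones are within about 2 mm. I'm continuing down while watching the force.

```bash
python3 -m handwheel '[[[0.2,0,0.15],[0,0,0],1],[[0.35,0,0.3],[0,0,0],1],[[0.55,0,0.45],[0,0,0],1],[[0.7,0,0.6],[0,0,0],1],[[0.7,0,0.6],[0,0,0],1]]';  python3 - <<'E'
from h import *
from cell import env
snap(env,'wrist','w14')
a=cv2.imread('pics/w14.png')[0:300,100:540].astype(float)/255
cv2.imwrite('pics/w14c.png',cv2.resize((a**.5*255).astype(np.uint8),None,fx=1.8,fy=1.8,interpolation=cv2.INTER_CUBIC))
tgt(env,.0,.016)
E
```

```text
clock: 11.62
ee_pos: [0.52, -0.2296, 0.1085]
eef_rot: [-3.141, 0.871, 2.034]
force: [-0.4, -0.5, -5.7]
finger_gap: 0.0128
t 11.68 pos [ 0.52   -0.2296  0.1086] q [-0.03  0.15 -0.84  0.07 -0.74  0.87] F [ 0.6 -0.7 -5.5] gap 0.0127
shift cm [ 0.47 -0.06  0.38] turn deg [-0.09 -0.1  -0.03]
```

View pics/w14c.png

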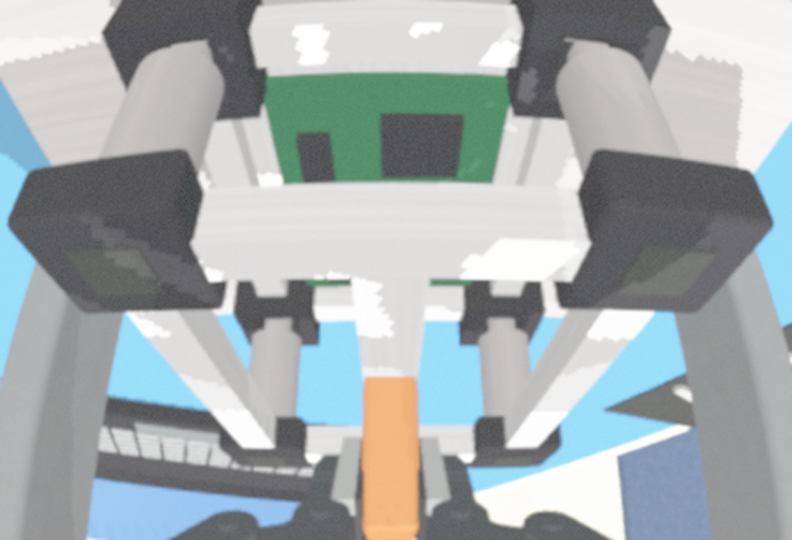

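The spigots have entered with no contact force. Next come the last millimetres.

```bash
python3 -m handwheel '[[[0.1,0,0.1],[0,0,0],1],[[0.2,0,0.2],[0,0,0],1],[[0.3,0,0.25],[0,0,0],1],[[0.4,0,0.35],[0,0,0],1],[[0.4,0,0.35],[0,0,0],1]]';  python3 - <<'E'
from h import *
from cell import env
tgt(env,.0,.016)
E
```

```text
clock: 12.3
ee_pos: [0.52, -0.2297, 0.1032]
eef_rot: [-3.14, 0.871, 2.035]
force: [-0.0, -0.5, -5.2]
finger_gap: 0.0124
t 12.3 pos [ 0.52   -0.2297  0.1032] q [-0.03  0.16 -0.84  0.06 -0.74  0.87] F [-0.  -0.5 -5.2] gap 0.0124
shift cm [ 0.05 -0.06  0.03] turn deg [-0.1  -0.11 -0.02]
```

Only about 0.6 mm is left, with no contact yet. I'm going down in 1 mm steps.

```bash
python3 -m handwheel '[[[0.04,0,0.03],[0,0,0],1],[[0.08,0,0.07],[0,0,0],1],[[0.08,0,0.07],[0,0,0],1]]';python3 -m handwheel '[[[0.04,0,0.03],[0,0,0],1],[[0.08,0,0.07],[0,0,0],1],[[0.08,0,0.07],[0,0,0],1]]'
```

```text
clock: 12.68
ee_pos: [0.5202, -0.2299, 0.1026]
eef_rot: [-3.141, 0.872, 2.034]
force: [-3.2, 2.5, 3.7]
finger_gap: 0.0127
clock: 13.05
ee_pos: [0.5205, -0.2302, 0.1026]
eef_rot: [3.141, 0.874, 2.032]
force: [-9.4, 5.6, 12.0]
finger_gap: 0.0126
```

```bash
python3 - <<'E'
from h import *
from cell import env
snap(env,'scene','s15');snap(env,'wrist','w15')
a=cv2.imread('pics/s15.png')[105:200,245:345].astype(float)/255
cv2.imwrite('pics/s15c.png',cv2.resize((a**.5*255).astype(np.uint8),None,fx=6.2,fy=6.2,interpolation=cv2.INTER_CUBIC))
a=cv2.imread('pics/w15.png')[0:300,100:540].astype(float)/255
cv2.imwrite('pics/w15c.png',cv2.resize((a**.5*255).astype(np.uint8),None,fx=1.8,fy=1.8,interpolation=cv2.INTER_CUBIC))
E
```

```text
(no output)
```

View pics/s15c.png

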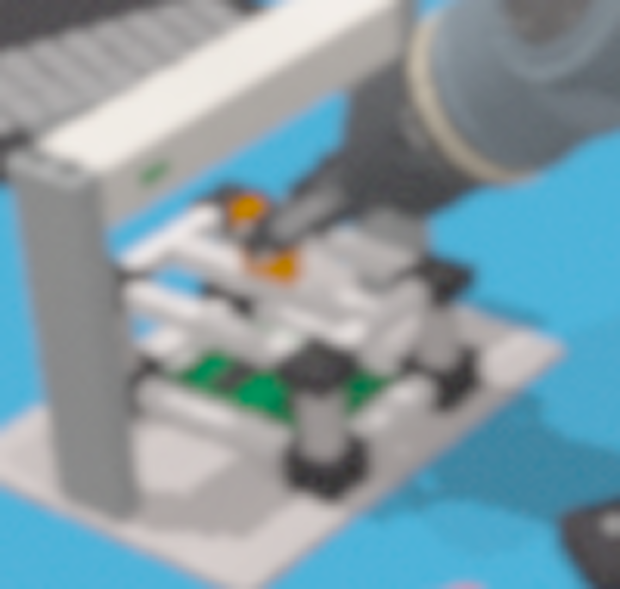

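View pics/w15c.png

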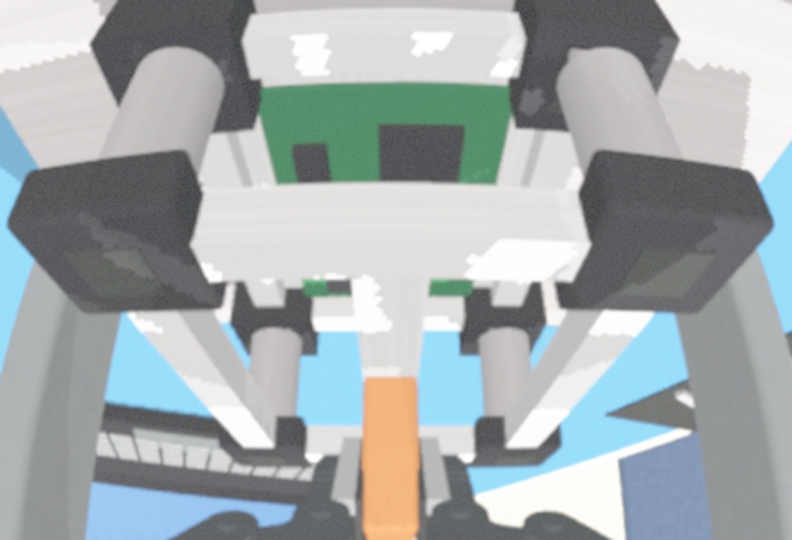

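All four column shoulders sit on the socket blocks in both views, at (325,455), (445,365) and in the wrist view. I'm easing the push off, then opening partway.

```bash
python3 -m handwheel '[[[-0.05,0,-0.05],[0,0,0],1],[[-0.05,0,-0.05],[0,0,0],1]]'; python3 -m handwheel '[[[0,0,0],[0,0,0],0.55],[[0,0,0],[0,0,0],0.4],[[0,0,0],[0,0,0],0.2],[[0,0,0],[0,0,0],0],[[0,0,0],[0,0,0],0]]';  python3 - <<'E'
from h import *
from cell import env
tgt(env,0,.016)
snap(env,'wrist','w16')
E
```

```text
clock: 13.4
ee_pos: [0.5205, -0.2301, 0.1032]
eef_rot: [3.141, 0.873, 2.032]
force: [0.1, -0.8, -5.4]
finger_gap: 0.0129
clock: 14.02
ee_pos: [0.5205, -0.2301, 0.1032]
eef_rot: [3.141, 0.873, 2.032]
force: [-0.2, -0.4, 0.1]
finger_gap: 0.0426
t 14.03 pos [ 0.5205 -0.2301  0.1032] q [-0.03  0.16 -0.85  0.05 -0.74  0.87] F [-0.2 -0.4  0.1] gap 0.0426
shift cm [ 0.09 -0.09 -0.01] turn deg [-0.09  0.04 -0.1 ]
```

View pics/w16.png

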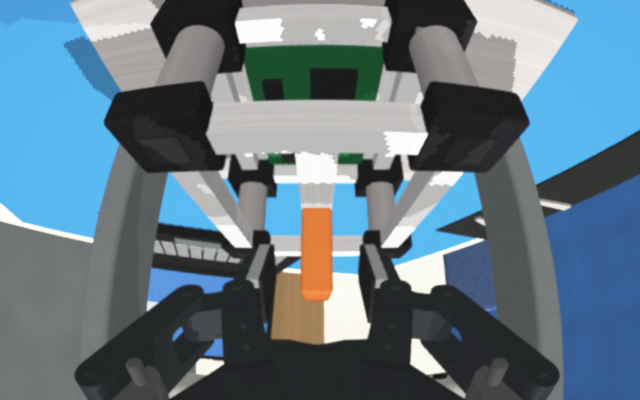

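The fingers are clear of the blade on both sides (pads at columns 262 and 370, blade at 317). I'm retreating straight back along the tool axis.

```bash
python3 -m handwheel '[[[0,0,-1.5],[0,0,0],0],[[0,0,-4],[0,0,0],0],[[0,0,-7],[0,0,0],0],[[0,0,-10],[0,0,0],0],[[0,0,-13],[0,0,0],0]]'; python3 -m handwheel '[[[0,0,-3],[0,0,0],0],[[0,0,-6],[0,0,0],0],[[0,0,-8],[0,0,0],0],[[0,0,-8],[0,0,0],0]]'; python3 - <<'E'
from h import *
from cell import env
s,p,_=cur(env);print(p,s['force'],s['clock'])
snap(env,'wrist','w17');snap(env,'scene','s17');snap(env,'side','d17')
a=cv2.imread('pics/s17.png')[85:215,220:380].astype(float)/255
cv2.imwrite('pics/s17c.png',cv2.resize((a**.6*255).astype(np.uint8),None,fx=4.6,fy=4.6,interpolation=cv2.INTER_CUBIC))
E
```

```text
clock: 14.7
ee_pos: [0.4756, -0.1403, 0.1875]
eef_rot: [3.14, 0.874, 2.032]
force: [0.4, 0.7, -0.3]
finger_gap: 0.0424
clock: 15.2
ee_pos: [0.4488, -0.0846, 0.2394]
eef_rot: [3.139, 0.874, 2.032]
force: [-0.2, 0.0, 0.0]
finger_gap: 0.0427
[ 0.44883052 -0.08458897  0.2394272 ] [-0.20104607  0.01067132  0.02364265] 15.2
```

View pics/w17.png

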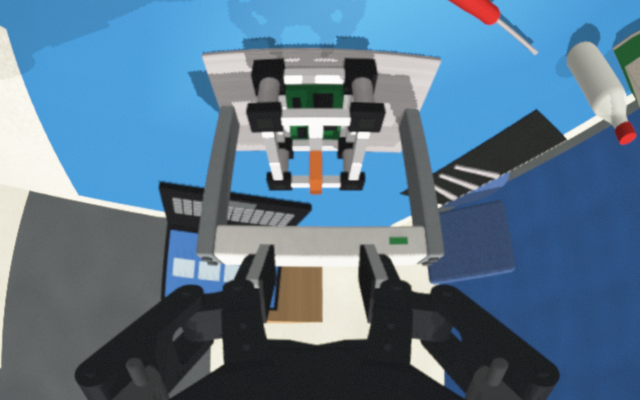

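View pics/s17c.png

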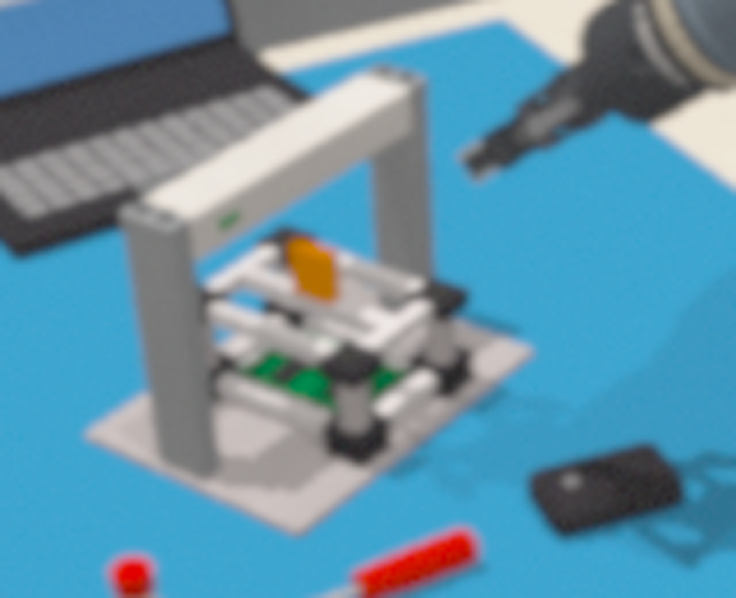

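View pics/d17.png

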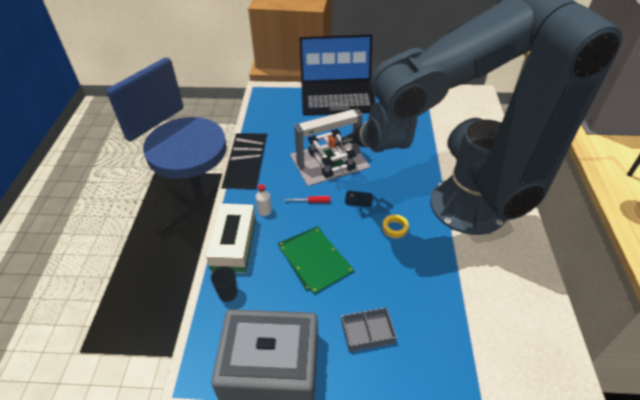

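The frame stands seated in all three views and nothing else appears moved. I'll do a quick numeric check, then hand in.

```bash
python3 - <<'E'
from h import *
from cell import env
c={}
for n,x0,y0,x1,y1 in(('s17',270,120,310,160),('d17',315,125,350,160)):
    hsv=cv2.cvtColor(cv2.imread(f'pics/{n}.png'),cv2.COLOR_BGR2HSV); m=cv2.inRange(hsv,(3,140,90),(20,255,255)); k=np.zeros_like(m);k[y0:y1,x0:x1]=m[y0:y1,x0:x1]
    ys,xs=np.nonzero(k); c[n]=(xs.mean(),ys.mean()); print(n,len(xs),c[n])
print('blade now',*tri(ray(load('s17'),*c['s17']),ray(load('d17'),*c['d17'])),'expect ~[.516 -.22 .108]; at pile blade-origin read z .097 for .104')
w=load('w17')
for e,(x0,y0) in {'panel':(275,215)}.items():
    for A,B in(('scene0','s17'),('side0','d17')):
        for n in(A,B):
            hsv=cv2.cvtColor(cv2.imread(f'pics/{n}.png'),cv2.COLOR_BGR2HSV); m=cv2.inRange(hsv,(45,100,30),(85,255,255))
            r=(295,215,420,310) if 's1' in n or 'scene' in n else (272,220,360,296)
            k=np.zeros_like(m);k[r[1]:r[3],r[0]:r[2]]=m[r[1]:r[3],r[0]:r[2]]; print(n,cv2.boundingRect(k))
print(env.get_state()['force'],np.abs(env.get_state()['joint_vel']).max())
env.sign_off()
E
```

```text
s17 111 (np.float64(287.4954954954955), np.float64(143.16216216216216))
d17 49 (np.float64(331.83673469387753), np.float64(141.20408163265307))
blade now [ 0.51383571 -0.23021865  0.09864103] [np.float64(0.0024066327762175955), np.float64(0.002406632776217718)] expect ~[.516 -.22 .108]; at pile blade-origin read z .097 for .104
scene0 (302, 239, 109, 67)
s17 (302, 235, 109, 71)
side0 (279, 232, 74, 61)
d17 (279, 227, 74, 66)
[-0.31631956  0.04884306 -0.25258484] 0.00621428023596452
the job is handed in; nothing more can be done
```

I lifted the empty carrier frame straight off the panels and stacked it on the lower frame, and I have handed the job in. I gripped the blade at a 50° lean with 80 N and slid the frame in under the bar. I then lowered it in small steps until the shoulders touched at about 17 N. I backed off slightly, opened the fingers and retreated along the tool axis, finishing at 15.2 s. The hand-in reported no verdict.

**What the last checks showed:**
- **Seating:** the final height at contact was within about 1 mm of the expected seat. In the scene and wrist views, the posts I could see sit on the socket blocks and the frame looks level.
- **Force:** the tool read about 0 N after release and during the retreat.
- **Panels:** their left, right and lower edges are unchanged in both fixed views. The top edge reads 4 to 5 pixels different, I think because the frame no longer covers it.
- **Bystanders:** they look unmoved in the final side view. I didn't measure them.

**What disagreed:**
- **Before lowering:** the side view put the frame about 4 mm off sideways; the wrist and scene views put it under 2 mm. I shifted it 1 mm, and the posts went in without contact force.
- **Final blade reading:** the last check from the scene and side pictures put the blade at (0.514, -0.230, 0.099). I expected about (0.516, -0.22, 0.108). The rays missed each other by 2.4 mm each, and the same method read 7 mm low at the pile. I took the gap as measurement bias, but this check doesn't confirm the 6 mm horizontal tolerance.

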